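# Load and set the bench demagnetiser

## Task

Load the bench demagnetiser. Pull the red power lever fully home to off and leave it there while you bring the yellow scoop over the orange well, tip both steel shafts out of it into the sunken well from just above the walls, and set the empty scoop down upright, back in the middle of its blue mat. Only then set the lever in line with the blue set marker and let go, without shifting the marker or disturbing the meter, spool and tub.

Things in the scene. Friction and masses are not known exactly. Their poses are not given: they have to be found in the camera images.
- console: Power controller, fixed: grey box 170 (x) x 86 (y) x 50 mm high with a black half drum, radius 60 mm, along y on top (drum top 90 mm above the bench). Origin: centre of its underside. Lever and marker both turn about the drum's axis: parallel to the console's y, 30 mm above the origin. White ticks on the drum every 0.2 rad, a red tick at off.
- lever (a joint): Angle of the power lever (rad): 0 = off, against its stop, leaning 0.7 rad from upright towards the console's -x (the robot's side); 0.7 = upright; 1.4 = leaning 0.7 rad towards +x. Stiff friction hinge (about 0.25 N m, some 2 N at the bar): it stays where it is left.
- lever_bar (a point): Centre of the red round grip bar, 20 mm diameter, along the console's y, 100 mm long between two side arms, 135 mm from the pivot axis; 133 (leaning fully) to 165 mm (upright) above the bench. U-shaped lever: the space under the bar is open down to a thin rod 82 mm from the pivot. Axes: the console's, turned by the joint value about y.
- marker (a joint): Angle of the blue set marker (rad), same axis, zero and direction as the lever: the lever is in line with the marker when both values are equal. Very stiff; it must not be moved.
- marker_tip (a point): Outer edge of the blue set marker, a 34 mm wide, 6 mm thick fin standing on the drum, under the lever's bar on its +y half, 76 mm from the pivot axis. Axes: the console's, turned by the marker's joint value about y.
- well: Demagnetiser, fixed to the bench: square orange block 180 x 180 mm, 70 mm high, with a square sunken well 140 x 140 mm in it; walls 20 mm thick, well floor (black rubber) 12 mm above the bench. Origin: centre of its underside; sides along x and y.
- mat: Fixed blue rubber mat 170 (x) x 210 (y) x 3 mm thick where the scoop stands. Origin: centre of its underside.
- scoop_handle (a point): Grip point of the loose yellow scoop (160 g): on its black straight handle, a bar 18 mm wide (y), 16 mm high, level along the scoop's x, its centre line 38 mm above the scoop's underside. The bar runs from the trough's end (28 mm to the -x side of this point) to 64 mm on the +x side. Axes: x out along the handle away from the trough, z up; the trough's centre is at x = -70 mm.
- scoop_mid (a point): Point on the scoop's underside half-way along its whole length, 45 mm from the trough's centre towards the handle. It stands over the middle of the mat at the start, the handle pointing roughly to +y. Scoop axes.
- shaft1_mid (a point): Centre of a loose steel shaft, 16 mm diameter, 62 mm long (along its x), 95 g, with a brass band; lies in the scoop's trough, along it.
- shaft2_mid (a point): Centre of the other, like shaft, beside the first in the trough.
- scoop: The scoop; origin at the centre of the trough's underside, axes as at its handle. Trough 84 mm long (x), ends closed; flat floor 36 mm wide, 4 mm up; side walls to +y and -y slope up at 28 degrees to lips 67 mm off the centre line, 30 mm above the underside. Rolled about the handle's axis by over 35 degrees it empties over the lower lip, surely at 50 to 60.
- meter: Yellow multimeter lying on the bench, 90 x 150 x 36 mm; bystander, leave alone. Origin: centre of its underside.
- spool: Aluminium wire spool standing on the bench, 62 mm diameter, 48 mm high; bystander, leave alone. Origin: centre of its underside.
- tub: Empty green tub, 100 x 130 x 60 mm; bystander, leave alone. Origin: centre of its underside.
Mind the look-alikes: they are no part of the job. What is shaped like the part that bears shaft2_mid but brown is not meant.

How it is judged:
On the way, in this order (a step that is already met when the one before it is completed fails the run):
1. the lever is fully home at off, before the scoop has been lifted (value of joint lever below 0.09 rad and distance of scoop_mid from where it was at the start of the episode below 0.03 m), for 0.2 s.
2. with the lever at off, the scoop is tipped over the well and both shafts have dropped into the well (value of joint lever below 0.09 rad and horizontal distance between scoop and well below 0.16 m and angle between scoop's own z axis and vertical above 0.45 rad and x of shaft1_mid in the frame of well between -0.07 and 0.07 m and y of shaft1_mid in the frame of well between -0.07 and 0.07 m and z of each of shaft1_mid, shaft2_mid in the frame of well below 0.055 m and x of shaft2_mid in the frame of well between -0.07 and 0.07 m and y of shaft2_mid in the frame of well between -0.07 and 0.07 m), for 0.1 s.
3. with the lever still off, the empty scoop stands upright on its mat again and is let go (value of joint lever below 0.09 rad and horizontal distance between scoop_mid and mat below 0.06 m and angle between scoop_mid's own z axis and vertical below 0.1 rad and height (world z) of scoop_mid below 0.008 m and linear speed of scoop below 0.02 m/s and x of shaft1_mid in the frame of well between -0.07 and 0.07 m and y of shaft1_mid in the frame of well between -0.07 and 0.07 m and z of each of shaft1_mid, shaft2_mid in the frame of well below 0.055 m and x of shaft2_mid in the frame of well between -0.07 and 0.07 m and y of shaft2_mid in the frame of well between -0.07 and 0.07 m and contact force between the fingers and scoop below 0.1 N), for 0.2 s.
4. the lever is in line with the blue marker (angle between the x axis of lever_bar and the x axis of marker_tip, either way round below 0.08 rad and horizontal distance between scoop_mid and mat below 0.06 m and angle between scoop_mid's own z axis and vertical below 0.1 rad and height (world z) of scoop_mid below 0.008 m and x of shaft1_mid in the frame of well between -0.07 and 0.07 m and y of shaft1_mid in the frame of well between -0.07 and 0.07 m and z of each of shaft1_mid, shaft2_mid in the frame of well below 0.055 m and x of shaft2_mid in the frame of well between -0.07 and 0.07 m and y of shaft2_mid in the frame of well between -0.07 and 0.07 m), for 0.2 s.
At the end, for the whole second after the job is handed in: The lever rests within 0.08 rad of the blue marker; both shafts lie in the well (within its inner square, below the wall tops); the scoop stands upright and still on the mat, its middle within 60 mm of the mat's; all at rest (all of step 4 and velocity of joint lever between -0.05 and 0.05 rad/s and linear speed of scoop below 0.02 m/s and linear speed of each of shaft1, shaft2 below 0.03 m/s); the robot touches nothing.
It fails at once if the blue marker is shifted by more than 4 mm (distance of marker_tip from where it was at the start of the episode above 0.004 m).
It fails at once if the scoop is tipped high above the well (its trough more than 0.28 m above the bench) (angle between scoop's own z axis and vertical above 0.45 rad and height (world z) of scoop above 0.28 m).
It fails at once if the meter is moved by more than 25 mm (distance of meter from where it was at the start of the episode above 0.025 m).
It fails at once if the spool is moved by more than 25 mm (distance of spool from where it was at the start of the episode above 0.025 m).
It fails at once if the tub is moved by more than 25 mm (distance of tub from where it was at the start of the episode above 0.025 m).
It also fails if it takes over 72 s, if anything falls off the work surface, if the arm or the gripper's body presses on something with over 40 N, if the wrist force passes 120 N, or if a joint passes its speed limit or range.

## Robot

A 6-joint arm with a two-finger parallel gripper is mounted at the origin on the work surface. World frame = base frame: x ahead of the robot, y to its left, z up, the work surface at z = 0. Lengths are in m, angles in rad, forces in N, time in s.
With the tool pointing down it reaches from about 0.325 to 0.9 m from the base axis. Payload 3.5 kg.
Tool frame: the origin (TCP) lies between the finger pads; the fingertips stand 8 mm ahead of it and the grasp point (between the pads) lies 11 mm behind it (env.finger_overhang is the distance from the TCP to the fingertips, in m); x points along the fingers, y is the direction in which the jaws open and shut, and the axes are right-handed (so a half turn about x gives the same grasp; the last joint's range is limited). The gripper opens to 85 mm and grips with 20 to 120 N. Pads are 22 mm wide; open, the fingers measure 114 mm over their backs; the gripper's body (76 mm by 85 mm) begins 54 mm behind the grasp point. The pads swing forward as they close: fully open they stand 13 mm farther back than shut.
Start: joints at [-1.378, 0.276, -0.026, 1.268, 0, 1.467], TCP at [0.182, -0.598, 0.239] pointing down, gripper open.
Joint ranges: [-3.12, 3.12], [-0.85, 1.88], [-1.08, 1.24], [-1.95, 2.15], [-1.57, 1.53], [-3.14, 3.14]. Speed limits (rad/s): [2.57, 2.57, 3.14, 3.14, 3.14, 3.14].

## Interface

Orientations are given as a unit quaternion [x, y, z, w].
In Python, from cell import env, optics gives the robot as it stands. The module is installed in compiled form; this text tells all that it offers.
- The arm moves only by the tool apply_moves, never from a script. Its arguments are lists of equal length, an entry for each row: "slide": the shift along the world's x, y, z in m, a list of three; "yaw": the turn about the world's z in degrees. In form: {"slide": [[dx, dy, dz], ...], "yaw": [yaw, ...]}. A call has 1 to 12 rows; each row shifts and turns the pose as measured when the row begins; what a row does not reach is not made up. A row lasts 1/12 s, in which the tool goes at most 41.7 mm and 7.16 degrees, less where a joint would pass 70% of its speed; a pose out of reach is approached as far as the arm can. A call is refused whole if a number of a shift passes 0.0417 or a number of a turn 7.16, either way. A call with a gripper value outside its range is refused whole. "fingers" is the opening, from 0 (shut) to 1 (fully open), set as the call begins (left out, the last holds). The fingers move at their own pace and stop on an object; "squeeze" is the grip in N (left out, the last holds). Time passes only in rows, so rows that do not move let the fingers close. It gives the time, the measured TCP pose, the force and the opening at its end, in the units of the state.
- env.get_state(): the state, without advancing time (a new reading comes with each control period).
- optics.grab_frame(name): name is "scene" or "top" or "wrist"; returns a dict with "img" (480x640x3 uint8, blue, green, red), "z_map" (480x640 float32, m along the optical axis (not along the pixel's ray), 0 where there is no reading), "fov_y" (degrees; the focal length in pixels is half the picture's height over the tangent of half this angle, whatever the lens; pixels are square), "cx", "cy" (the principal point, pixels), "eye" and "rotation" of the camera in the world. Camera axes: x right, y up, looking along -z (the intrinsics and any distortion apply to the point x, -y, -z); pixel columns grow to the right and rows downward; lengths in m; the calibration is good to about 2 mm. A picture is of the moment at which its call begins.
- env.hand_in(): hands the job in, once; it reports no verdict.
The state is a dict: "t": time; "joints": joint angles; "qd": joint speeds; "effort": joint torques, N m; "ee_pos": TCP position; "tool_rot": TCP orientation; "wrist_force": force on the tool from outside, world axes, zero at the start; "wrist_torque": the same for the moment, N m; "finger_gap": opening from 0.0 (shut) to 1.0 (fully open).
Only numpy, scipy, OpenCV 4.12 (cv2) and the standard library are available. Lean on these libraries where they do the work, as an engineer would, in place of code of your own. Each camera call takes 0.05 s, during which the arm holds its last target. There are 200 camera calls.

## Working session

There is one attempt and no reset: what is moved stays moved. The work goes in short steps, Python scripts to look and compute and a tool call to move; the robot and the scene stay as the last step left them, time stands still between calls to the robot, and variables do not carry over. Pictures are saved under pics/ and viewed, about 8 in all and at most 12, crops included, and the job is handed in when it is done.

Besides the shell and the picture viewer there is one more tool, called after "Request:" as name([rows], argument=value, ...), one row to a line, values as JSON. apply_moves: Moves the arm, as the interface text tells. Its arguments: {"type":"object","properties":{"slide":{"type":"array","items":{"type":"array","items":{"type":"number"}}},"yaw":{"type":"array","items":{"type":"number"}},"fingers":{"type":"number"},"squeeze":{"type":"number"}},"required":["slide","yaw"]}

```bash
mkdir -p pics
cat > h.py <<'E'
import numpy as np, cv2
from cell import env, optics
def grab(n):
    f=optics.grab_frame(n); f['f']=240/np.tan(np.radians(f['fov_y'])/2)
    R=np.array(f['rotation'],float)
    if R.size==4:
        from scipy.spatial.transform import Rotation as Q; R=Q.from_quat(R.ravel()).as_matrix()
    f['R']=R.reshape(3,3); return f
def cloud(f):
    v,u=np.mgrid[0:480,0:640]; z=f['z_map']
    p=np.stack([(u-f['cx'])/f['f']*z,-(v-f['cy'])/f['f']*z,-z],-1)
    return p@f['R'].T+np.array(f['eye'])
def save(n,name):
    f=grab(n); cv2.imwrite(f'pics/{name}.png',f['img']); np.savez(f'pics/{name}.npz',P=cloud(f),z=f['z_map'],img=f['img'],R=f['R'],eye=f['eye'],k=[f['f'],f['cx'],f['cy']]); return f
E
python3 - <<'E'
from h import *
for n in ('scene','top'):
    f=save(n,n+'0'); print(n,f['eye'],f['R'].round(3).tolist(),f['fov_y'],f['cx'],f['cy'],[k for k in f])
print(env.get_state(), env.finger_overhang)
E
```

```text
scene [ 1.06340449 -0.42624177  0.96074077] [[0.646, -0.617, 0.45], [0.764, 0.525, -0.375], [-0.005, 0.586, 0.81]] 51.763170950578385 311.7436800515286 235.77295908480005 ['img', 'z_map', 'fov_y', 'cx', 'cy', 'eye', 'rotation', 'f', 'R']
top [0.50899939 0.00314854 1.25290357] [[-0.025, 0.998, -0.05], [-1.0, -0.024, 0.006], [0.005, 0.05, 0.999]] 45.17343395501261 324.03463737491376 241.82342310178834 ['img', 'z_map', 'fov_y', 'cx', 'cy', 'eye', 'rotation', 'f', 'R']
{'t': 0.1, 'joints': array([-1.37838431e+00,  2.77079812e-01, -2.77276806e-02,  1.26801667e+00,
       -7.65208367e-06,  1.46741246e+00]), 'qd': array([-0.00081619, -0.00063537,  0.00337184, -0.00122878, -0.00044727,
        0.00058927]), 'effort': array([ 1.06717930e-04, -4.46708822e+01,  2.96128178e+01,  8.46555544e-03,
       -1.41122246e-04, -4.67649897e-06]), 'ee_pos': array([ 0.18205424, -0.59717917,  0.23826487]), 'tool_rot': array([-0.69935234, -0.10491486,  0.69942156, -0.10348263]), 'wrist_force': array([ 0.53270278, -0.58194956, -0.17835785]), 'wrist_torque': array([ 0.07682667, -0.02134388, -0.03243206]), 'finger_gap': 1.0031300621557773} 0.008
```

View pics/scene0.png

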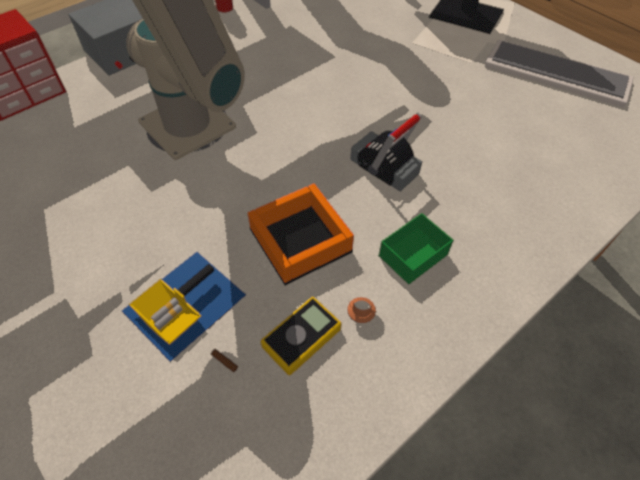

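View pics/top0.png

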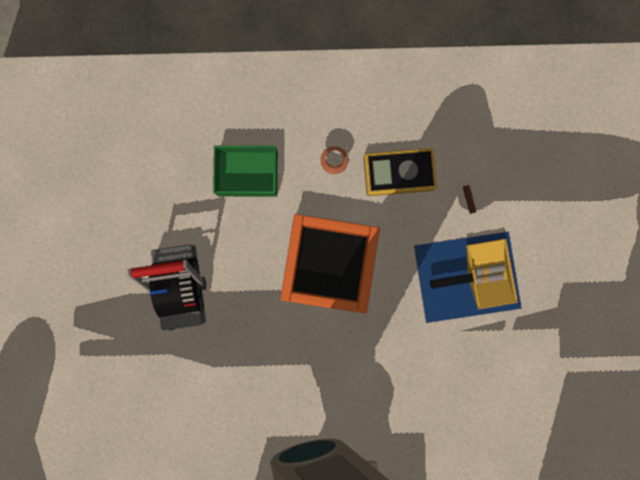

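Run:
```python
from h import *
d=np.load('pics/top0.npz');P=d['P'];img=d['img']
a=cv2.resize(img[225:335,120:215],None,fx=4,fy=4,interpolation=cv2.INTER_CUBIC)
b=cv2.resize(img[225:335,405:530],None,fx=3.2,fy=4,interpolation=cv2.INTER_CUBIC)
cv2.imwrite('pics/crop0.png',np.hstack([a,b]))
hsv=cv2.cvtColor(img,cv2.COLOR_BGR2HSV)
def rep(n,lo,hi,box,zlo=-1,zhi=9):
    u0,v0,u1,v1=box
    m=cv2.inRange(hsv,lo,hi)[v0:v1,u0:u1]>0; Q=P[v0:v1,u0:u1]; m&=(Q[...,2]>zlo)&(Q[...,2]<zhi)
    q=Q[m]; 
    if len(q)<5: print(n,len(q));return
    r=cv2.minAreaRect((q[:,:2]*1000).astype(np.float32)); print(n,len(q),'mean',q.mean(0).round(4),'rect',np.round(r[0],1),np.round(r[1],1),round(r[2],1),'z',np.percentile(q[:,2],[2,50,98]).round(3))
rep('well',(5,150,60),(16,255,255),(270,200,390,325),0.055)
rep('mat',(100,120,40),(125,255,255),(405,220,530,330))
rep('scoop',(20,120,60),(32,255,255),(455,230,530,315))
rep('handle',(0,0,0),(179,255,60),(425,265,475,295),0.025)
rep('red',(0,150,60),(5,255,255),(120,250,190,290),0.05)
rep('marker',(105,120,40),(130,255,255),(140,275,180,310))
rep('tub',(50,80,20),(80,255,255),(205,135,285,205))
rep('meter',(15,120,60),(32,255,255),(355,140,445,200))
print('console top pts', [P[v,u].round(4).tolist() for v,u in ((318,165),(318,200),(252,160),(252,190),(300,175),(255,175))])
```

```text
well 2944 mean [ 0.5224 -0.0136  0.0779] rect [523.9 -14.9] [177.7 178.6] 79.5 z [0.063 0.069 0.075]
mat 3964 mean [ 0.4847 -0.2752  0.0111] rect [ 475.5 -209.9] [165.5 414.4] 7.2 z [-0.002  0.003  0.01 ]
scoop 2118 mean [ 0.4937 -0.357   0.0293] rect [ 470.1 -203.2] [138.  396.6] 8.5 z [0.006 0.023 0.046]
handle 355 mean [ 0.4815 -0.2665  0.052 ] rect [ 487.2 -154.1] [316.   30.8] 87.7 z [0.042 0.049 0.054]
red 528 mean [0.5189 0.3095 0.1688] rect [521. 182.] [ 27.7 357.5] 0.6 z [0.081 0.167 0.172]
marker 80 mean [0.4759 0.3281 0.0989] rect [475.9 328.2] [ 9.4 36.7] 6.7 z [0.086 0.102 0.108]
tub 3138 mean [0.7282 0.1618 0.0193] rect [636.2 127.4] [321.3 152.4] 19.0 z [-0.001  0.005  0.061]
meter 868 mean [ 0.7099 -0.162   0.0354] rect [666.5 -96.9] [146.6 343.1] 34.4 z [0.01  0.034 0.04 ]
console top pts [[0.4188, 0.3294, 0.0487], [0.4169, 0.2572, 0.0471], [0.556, 0.3385, 0.0478], [0.5546, 0.2768, 0.0441], [0.457, 0.2997, 0.0824], [0.5491, 0.3077, 0.0462]]
```

View pics/crop0.png

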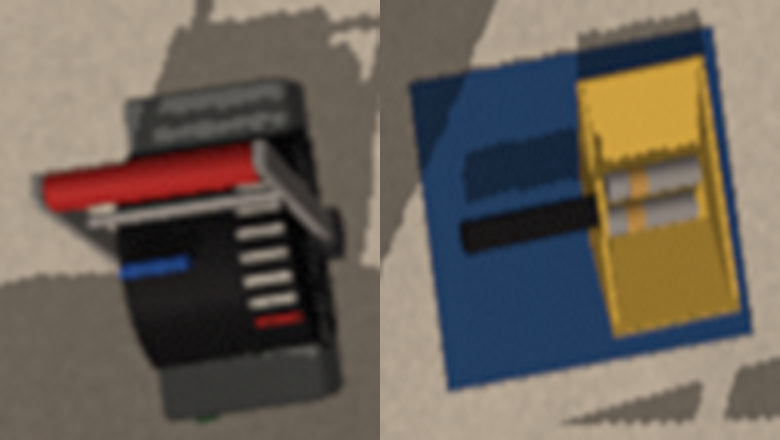

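```bash
cat > m.py <<'E'
from h import *
def rep(d,n,lo,hi,box,zlo=-1,zhi=9):
    P=d['P'];img=d['img'];hsv=cv2.cvtColor(img,cv2.COLOR_BGR2HSV)
    u0,v0,u1,v1=box
    m=cv2.inRange(hsv,lo,hi)[v0:v1,u0:u1]>0; Q=P[v0:v1,u0:u1]; m&=(Q[...,2]>zlo)&(Q[...,2]<zhi)&(d['z'][v0:v1,u0:u1]>0)
    q=Q[m]; 
    if len(q)<5: print(n,len(q));return
    r=cv2.minAreaRect((q[:,:2]*1000).astype(np.float32)); print(n,len(q),'mean',q.mean(0).round(4),'rect',np.round(r[0],1),np.round(r[1],1),round(r[2],1),'z',np.percentile(q[:,2],[2,50,98]).round(3)); return q
E
python3 - <<'E'
from m import *
d=np.load('pics/top0.npz')
rep(d,'well',(5,150,60),(16,255,255),(270,200,390,325),0.055,.1)
rep(d,'mat',(100,120,40),(125,255,255),(405,220,530,330),-.02,.02)
rep(d,'scoop',(20,120,60),(32,255,255),(455,230,530,315),.0,.08)
rep(d,'handle',(0,0,0),(179,255,60),(425,265,475,295),0.03,.08)
q=rep(d,'red',(0,150,60),(5,255,255),(120,250,190,280),0.1,.2)
print('bar dir',np.linalg.svd(q[:,:2]-q[:,:2].mean(0))[2][0])
rep(d,'marker',(105,120,40),(130,255,255),(140,275,180,310),.05,.2)
rep(d,'tub',(50,80,20),(80,255,255),(205,135,285,205),.05,.1)
rep(d,'meter',(15,120,60),(32,255,255),(355,140,445,200),.0,.06)
P=d['P'];z=d['z']
# console base: points with z .04-.055 ; drum top ridge
s=P[230:335,140:210]; k=(z[230:335,140:210]>0)
for lo,hi in ((.035,.055),(.084,.2)):
    q=s[k&(s[...,2]>lo)&(s[...,2]<hi)]; r=cv2.minAreaRect((q[:,:2]*1000).astype(np.float32)); print(lo,len(q),r,q.mean(0))
E
```

```text
well 2922 mean [ 0.5225 -0.0137  0.0691] rect [523.9 -14.9] [177.7 178.6] 79.5 z [0.063 0.069 0.074]
mat 3889 mean [ 0.4845 -0.2771  0.0029] rect [ 488.4 -312.8] [165.5 206.8] 7.2 z [-0.002  0.003  0.008]
scoop 2106 mean [ 0.4936 -0.3591  0.0223] rect [ 492.6 -353.3] [138.2  92.3] 8.2 z [0.006 0.023 0.042]
handle 354 mean [ 0.4815 -0.2673  0.0486] rect [ 481.4 -268.2] [17.4 87.6] 8.3 z [0.042 0.049 0.054]
red 502 mean [0.5193 0.3108 0.1664] rect [519.8 311.9] [18.7 99. ] 7.3 z [0.159 0.167 0.172]
bar dir [-0.13821549  0.99040218]
marker 80 mean [0.4759 0.3281 0.0989] rect [475.9 328.2] [ 9.4 36.7] 6.7 z [0.086 0.102 0.108]
tub 449 mean [0.724  0.1583 0.0578] rect [724.3 157.7] [129.8  98.9] 88.2 z [0.051 0.058 0.063]
meter 866 mean [ 0.7103 -0.1624  0.0326] rect [ 717.2 -170.5] [ 89.6 148.4] 3.2 z [0.01  0.034 0.04 ]
0.035 1374 ((483.3700866699219, 298.70904541015625), (171.613525390625, 100.3825454711914), 6.837261199951172) [0.48272263 0.299698   0.04822704]
0.084 1705 ((491.66876220703125, 306.28076171875), (77.72073364257812, 112.01234436035156), 6.731752872467041) [0.49753346 0.30208085 0.11577771]
```

Request:
apply_moves([
  [0,0,0],
  [0,0,0],
  [0,0,0],
  [0,0,0],
], yaw=[0,0,0,0])

```text
t: 0.43
ee_pos: [0.1818, -0.596, 0.2363]
tool_rot: [-0.699, -0.106, 0.699, -0.102]
wrist_force: [0.5, -0.2, -0.3]
finger_gap: 0.999
```

Request:
apply_moves([
  [0.0116,-0.0383,0],
  [0.0116,-0.0383,0],
  [0.0116,-0.0383,0],
  [0.0116,-0.0383,0],
  [0.0116,-0.0383,0],
  [0.0116,-0.0383,0],
  [0.0116,-0.0383,0],
  [0.0116,-0.0383,0],
  [0.0116,-0.0383,0],
  [0.0116,-0.0383,0],
  [0.0116,-0.0383,0],
  [0.0116,-0.0383,0],
], yaw=[0,0,0,0,0,0,0,0,0,0,0,0])

```text
t: 1.43
ee_pos: [0.2895, -0.946, 0.1694]
tool_rot: [0.702, 0.092, -0.696, 0.116]
wrist_force: [0.5, -0.7, -0.2]
finger_gap: 0.999
```

```bash
cat > st.py <<'E'
from h import *
from scipy.spatial.transform import Rotation as Q
def st():
    s=env.get_state(); R=Q.from_quat(s['tool_rot']).as_matrix()
    print('t%.2f'%s['t'],'pos',s['ee_pos'].round(4),'r%.3f'%np.hypot(*s['ee_pos'][:2]),'x',R[:,0].round(3),'y',R[:,1].round(3),'j',s['joints'].round(3),'F',s['wrist_force'].round(1),'M',s['wrist_torque'].round(2),'g%.3f'%s['finger_gap']); return s
if __name__=='__main__': st()
E
python3 st.py
```

```text
t1.43 pos [ 0.2895 -0.946   0.1694] r0.989 x [ 0.013 -0.032 -0.999] y [ 0.291 -0.956  0.034] j [-1.341  1.107  1.241  1.671  0.005  1.506] F [ 0.5 -0.7 -0.2] M [0.08 0.05 0.03] g0.999
```

Request:
apply_moves([
  [0.0116,-0.0383,0],
  [0.0116,-0.0383,0],
  [0.0116,-0.0383,0],
  [0.0116,-0.0383,0],
  [0.0116,-0.0383,0],
  [0.0116,-0.0383,0],
], yaw=[0,0,0,0,0,0])

```text
t: 1.93
ee_pos: [0.3135, -1.0257, 0.1078]
tool_rot: [0.707, 0.034, -0.685, 0.173]
wrist_force: [0.1, -0.3, 0.0]
finger_gap: 0.998
```

```bash
python3 st.py
```

```text
t1.93 pos [ 0.3135 -1.0257  0.1078] r1.073 x [ 0.058 -0.188 -0.98 ] y [ 0.285 -0.938  0.197] j [-1.338  1.178  1.243  1.438  0.013  1.51 ] F [ 0.1 -0.3  0. ] M [ 0.18  0.08 -0.04] g0.998
```

Request:
apply_moves([
  [0.0058,-0.0192,0.035],
  [0.0058,-0.0192,0.035],
  [0.0058,-0.0192,0.035],
  [0.0058,-0.0192,0.035],
], yaw=[0,0,0,0])

```text
t: 2.27
ee_pos: [0.3126, -1.0219, 0.2026]
tool_rot: [0.708, 0.012, -0.679, 0.194]
wrist_force: [0.2, -0.4, -1.0]
finger_gap: 1.002
```

```bash
python3 st.py
```

```text
t2.27 pos [ 0.3126 -1.0219  0.2026] r1.069 x [ 0.076 -0.246 -0.966] y [ 0.28  -0.925  0.258] j [-1.339  1.088  1.244  1.467  0.018  1.511] F [ 0.2 -0.4 -1. ] M [ 0.22  0.05 -0.  ] g1.002
```

Request:
apply_moves([
  [-0.012,0.039,0],
  [-0.012,0.039,0],
  [-0.012,0.039,0],
  [-0.012,0.039,0],
  [-0.012,0.039,0],
  [-0.012,0.039,0],
  [-0.012,0.039,0],
  [-0.012,0.039,0],
  [-0.012,0.039,0],
  [-0.012,0.039,0],
  [-0.012,0.039,0],
  [-0.012,0.039,0],
], yaw=[0,0,0,0,0,0,0,0,0,0,0,0])

```text
t: 3.27
ee_pos: [0.1781, -0.5914, 0.27]
tool_rot: [0.704, -0.025, -0.671, 0.23]
wrist_force: [1.0, -0.2, 0.5]
finger_gap: 0.998
```

```bash
python3 st.py
```

```text
t3.27 pos [ 0.1781 -0.5914  0.27  ] r0.618 x [ 0.098 -0.344 -0.934] y [ 0.273 -0.893  0.357] j [-1.4    0.016 -0.32   0.871  0.038  1.453] F [ 1.  -0.2  0.5] M [ 0.26  0.05 -0.04] g0.998
```

Request:
apply_moves([
  [-0.012,0.039,0],
  [-0.012,0.039,0],
  [-0.012,0.039,0],
  [-0.012,0.039,0],
  [-0.012,0.039,0],
], yaw=[0,0,0,0,0])

```text
t: 3.68
ee_pos: [0.1173, -0.393, 0.2889]
tool_rot: [0.701, -0.038, -0.669, 0.243]
wrist_force: [-0.2, 0.2, 0.7]
finger_gap: 1.002
```

```bash
python3 st.py
```

```text
t3.68 pos [ 0.1173 -0.393   0.2889] r0.410 x [ 0.102 -0.378 -0.92 ] y [ 0.273 -0.879  0.391] j [-1.488 -0.434 -0.634  0.974  0.07   1.37 ] F [-0.2  0.2  0.7] M [0.33 0.16 0.  ] g1.002
```

Request:
apply_moves([
  [-0.012,0.039,0],
  [-0.012,0.039,0],
  [-0.012,0.039,0],
], yaw=[0,0,0])

```text
t: 3.93
ee_pos: [0.0818, -0.2732, 0.2975]
tool_rot: [0.698, -0.044, -0.669, 0.252]
wrist_force: [-3.0, 0.4, 0.9]
finger_gap: 0.996
```

```bash
python3 st.py
python3 - <<'E'
import numpy as np
from scipy.optimize import least_squares
D=np.array([[.2771,-.0277,1.268,.6243,.2383],[1.107,1.241,1.671,.9893,.1694],[1.178,1.243,1.438,1.0725,.1078],[1.088,1.244,1.467,1.0686,.2026]])
def f(p):
    a=D[:,0];b=a-D[:,1];c=b+D[:,2];L1,L2,L3,h,e,o=p
    return np.r_[o+L1*np.sin(a)+L2*np.cos(b)+e*np.sin(b)+L3*np.cos(c)-D[:,3],h+L1*np.cos(a)-L2*np.sin(b)+e*np.cos(b)-L3*np.sin(c)-D[:,4], .1*e,.1*o]
s=least_squares(f,[.4,.4,.25,.3,0,0]);print(s.x.round(4),s.fun.round(4))
E
```

```text
t3.93 pos [ 0.0818 -0.2732  0.2975] r0.285 x [ 0.102 -0.398 -0.911] y [ 0.277 -0.869  0.411] j [-1.644 -0.751 -0.741  1.176  0.132  1.221] F [-3.   0.4  0.9] M [ 0.37  0.17 -0.03] g0.996
[0.5462 0.4885 0.3839 0.2315 0.0123 0.0056] [-0.0003  0.0003 -0.0001  0.0001 -0.0002  0.0002  0.0004 -0.0005  0.0012
  0.0006]
```

Request:
apply_moves([
  [0,0,0],
  [0,0,0],
  [0,0,0],
  [0,0,0],
  [0,0,0],
  [0,0,0],
], yaw=[0,0,0,0,0,0])

```text
t: 4.43
ee_pos: [0.0807, -0.27, 0.3101]
tool_rot: [0.692, -0.057, -0.669, 0.264]
wrist_force: [-0.3, -0.3, -0.9]
finger_gap: 1.003
```

```bash
python3 st.py
```

```text
t4.43 pos [ 0.0807 -0.27    0.3101] r0.282 x [ 0.098 -0.432 -0.896] y [ 0.274 -0.854  0.442] j [-1.65  -0.789 -0.736  1.183  0.132  1.22 ] F [-0.3 -0.3 -0.9] M [0.42 0.12 0.02] g1.003
```

Request:
apply_moves([
  [0.012,-0.039,0],
  [0.012,-0.039,0],
  [0.012,-0.039,0],
  [0.012,-0.039,0],
  [0.012,-0.039,0],
  [0.012,-0.039,0],
  [0.012,-0.039,0],
  [0.012,-0.039,0],
  [0.012,-0.039,0],
], yaw=[0,0,0,0,0,0,0,0,0])

```text
t: 5.18
ee_pos: [0.1955, -0.6255, 0.3015]
tool_rot: [0.692, -0.053, -0.67, 0.263]
wrist_force: [-0.1, 0.2, 0.9]
finger_gap: 1.003
```

```bash
python3 st.py
```

```text
t5.18 pos [ 0.1955 -0.6255  0.3015] r0.655 x [ 0.096 -0.426 -0.9  ] y [ 0.28  -0.856  0.435] j [-1.37   0.02  -0.277  0.822  0.009  1.467] F [-0.1  0.2  0.9] M [ 0.36  0.07 -0.01] g1.003
```

Request:
apply_moves([
  [0,0,0],
  [0,0,0],
  [0,0,0],
  [0,0,0],
  [0,0,0],
  [0,0,0],
], yaw=[0,0,0,0,0,0])

```text
t: 5.68
ee_pos: [0.1999, -0.6318, 0.2888]
tool_rot: [0.693, -0.046, -0.671, 0.259]
wrist_force: [-0.6, -0.4, 0.1]
finger_gap: 1.001
```

```bash
python3 st.py
```

```text
t5.68 pos [ 0.1999 -0.6318  0.2888] r0.663 x [ 0.095 -0.412 -0.906] y [ 0.285 -0.861  0.421] j [-1.366  0.048 -0.269  0.818  0.009  1.467] F [-0.6 -0.4  0.1] M [ 0.46  0.07 -0.07] g1.001
```

Request:
apply_moves([
  [0.02,0.036,0.002],
  [0.02,0.036,0.002],
  [0.02,0.036,0.002],
  [0.02,0.036,0.002],
  [0.02,0.036,0.002],
  [0.02,0.036,0.002],
  [0.02,0.036,0.002],
  [0.02,0.036,0.002],
  [0.02,0.036,0.002],
  [0.02,0.036,0.002],
  [0.02,0.036,0.002],
  [0.02,0.036,0.002],
], yaw=[6.6,6.6,6.6,6.6,6.6,6.6,6.6,6.6,6.6,6.6,6.6,6.6])

```text
t: 6.68
ee_pos: [0.4291, -0.1915, 0.3205]
tool_rot: [0.552, 0.412, -0.332, 0.644]
wrist_force: [0.3, -0.3, -0.1]
finger_gap: 1.0
```

```bash
python3 st.py
```

```text
t6.68 pos [ 0.4291 -0.1915  0.3205] r0.470 x [ 0.439  0.027 -0.898] y [0.883 0.17  0.437] j [-0.757 -0.291 -0.491  1.048  0.327  0.691] F [ 0.3 -0.3 -0.1] M [ 0.04  0.43 -0.06] g1.000
```

Request:
apply_moves([
  [0.003,0.038,0.0],
  [0.003,0.038,0],
  [0.003,0.038,0],
  [0.003,0.038,0],
  [0.003,0.038,0],
  [0.003,0.038,0],
  [0.003,0.038,0],
  [0.003,0.038,0],
  [0.003,0.038,0],
  [0.003,0.038,0],
  [0.003,0.038,0],
  [0.003,0.038,0],
], yaw=[0,0,0,0,0,0,0,0,0,0,0,0])

```text
t: 7.68
ee_pos: [0.4536, 0.2834, 0.3346]
tool_rot: [0.559, 0.399, -0.322, 0.652]
wrist_force: [1.7, -0.9, -0.6]
finger_gap: 0.999
```

```bash
python3 st.py; python3 -c "
from h import *
save('wrist','w1')"
```

```text
t7.68 pos [0.4536 0.2834 0.3346] r0.535 x [ 0.474  0.026 -0.88 ] y [0.866 0.168 0.471] j [ 0.559 -0.199 -0.414  0.914 -0.231  1.902] F [ 1.7 -0.9 -0.6] M [-0.05  0.39 -0.02] g0.999
```

View pics/w1.png

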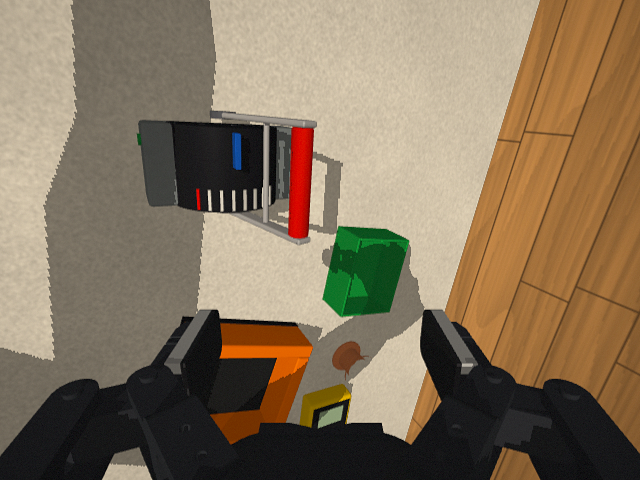

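Run:
```python
from m import *
d=np.load('pics/w1.npz')
q=rep(d,'red',(0,150,60),(5,255,255),(280,110,320,250),0.1,.2)
m=rep(d,'marker',(105,120,40),(130,255,255),(225,120,260,180),.05,.2)
t=rep(d,'redtick',(0,150,60),(5,255,255),(185,180,210,215),0.03,.2)
w=rep(d,'ticks',(0,0,150),(179,40,255),(203,180,275,212),0.05,.115)
rep(d,'conbox',(0,0,0),(179,255,90),(135,110,300,215),.035,.055)
v=np.linalg.svd(q[:,:2]-q[:,:2].mean(0))[2][0]; print('bar yaw',np.degrees(np.arctan2(-v[0],v[1])))
for a in (7.0,7.6):
  a=np.radians(a); c=np.array([.4834,.2987]); ex=np.array([np.cos(a),np.sin(a)])
  for n,s in (('bar',q),('mark',m),('tick',t)):
    x=(s[:,:2]-c)@ex; z=s[:,2]-.03; r=np.hypot(x,z); th=np.arctan2(x,z)+.7; k=r>(.068 if n=='mark' else 0)
    print(n,'x',np.median(x).round(4),'r',np.percentile(r,[5,50,95]).round(4),'ang',np.percentile(th[k],[5,25,50,75,95]).round(3),k.sum())
```

```text
red 2333 mean [0.516  0.3151 0.1665] rect [518.4 312.4] [18.2 99.5] 6.7 z [0.158 0.167 0.17 ]
marker 340 mean [0.475  0.3296 0.102 ] rect [477.9 329.6] [11.3 33.8] 6.8 z [0.088 0.105 0.107]
redtick 81 mean [0.4472 0.2739 0.0767] rect [447.5 273.7] [ 3.7 22.4] 6.2 z [0.074 0.077 0.079]
ticks 419 mean [0.4905 0.2815 0.0945] rect [489.3 285.5] [69.4 35.2] 7.4 z [0.078 0.09  0.112]
conbox 3636 mean [0.4406 0.3076 0.0493] rect [475.7 314. ] [163.   99.4] 7.4 z [0.039 0.05  0.054]
bar yaw -173.12493881139343
bar x 0.0336 r [0.1325 0.1421 0.145 ] ang [0.911 0.919 0.938 0.968 1.007] 2333
mark x -0.0053 r [0.0594 0.075  0.0769] ang [0.603 0.61  0.633 0.658 0.675] 270
tick x -0.0389 r [0.059  0.0609 0.0621] ang [-0.023 -0.008  0.007  0.022  0.03 ] 81
bar x 0.0337 r [0.1325 0.1421 0.145 ] ang [0.911 0.92  0.939 0.969 1.007] 2333
mark x -0.005 r [0.0594 0.075  0.0768] ang [0.608 0.614 0.637 0.661 0.681] 270
tick x -0.0392 r [0.0591 0.0611 0.0622] ang [-0.025 -0.011  0.004  0.019  0.028] 81
```

Request:
apply_moves([
  [0.008,0.007,-0.028],
  [0.008,0.007,-0.028],
  [0.008,0.007,-0.028],
  [0.008,0.007,-0.028],
  [0,0,0],
], yaw=[-0.9,-0.9,-0.9,-0.9,0], fingers=0.65)

```text
t: 8.15
ee_pos: [0.4848, 0.3246, 0.2285]
tool_rot: [0.575, 0.384, -0.33, 0.643]
wrist_force: [-1.0, 0.2, -0.8]
finger_gap: 0.652
```

```bash
python3 st.py
```

```text
t8.15 pos [0.4848 0.3246 0.2285] r0.583 x [ 0.488  0.018 -0.873] y [0.865 0.121 0.486] j [ 0.608 -0.036 -0.507  0.66  -0.267  1.993] F [-1.   0.2 -0.8] M [-0.06  0.54 -0.01] g0.652
```

Request:
apply_moves([
  [0.0095,-0.003,-0.019],
  [0.0095,-0.003,-0.019],
  [0.0095,-0.003,-0.019],
  [0.0095,-0.003,-0.018],
  [0,0,0],
], yaw=[0,0,0,0,0])

```text
t: 8.57
ee_pos: [0.5231, 0.3103, 0.1593]
tool_rot: [0.578, 0.382, -0.326, 0.643]
wrist_force: [-1.1, -0.4, -1.7]
finger_gap: 0.648
```

```bash
python3 st.py
```

```text
t8.57 pos [0.5231 0.3103 0.1593] r0.608 x [ 0.495  0.023 -0.868] y [0.861 0.12  0.494] j [ 0.539  0.066 -0.572  0.467 -0.237  1.926] F [-1.1 -0.4 -1.7] M [-0.07  0.58  0.02] g0.648
```

Request:
apply_moves([
  [0,0,0.001],
  [0,0,0.001],
  [0,0,0.001],
  [0,0,0.001],
], yaw=[0,0,0,0], fingers=0, squeeze=30)

```text
t: 8.9
ee_pos: [0.5198, 0.3085, 0.1661]
tool_rot: [0.577, 0.384, -0.327, 0.642]
wrist_force: [-0.0, 0.9, -8.9]
finger_gap: 0.21
```

```bash
python3 st.py
```

```text
t8.90 pos [0.5198 0.3085 0.1661] r0.604 x [ 0.492  0.024 -0.87 ] y [0.863 0.12  0.491] j [ 0.537  0.052 -0.568  0.487 -0.234  1.926] F [-0.   0.9 -8.9] M [0.21 1.2  0.01] g0.210
```

Request:
apply_moves([
  [0,0,0.0],
  [0.002,0,-0.004],
  [0.003,0.001,-0.007],
  [0.003,0.001,-0.007],
], yaw=[0,0,0,0], fingers=0.5)

```text
t: 9.23
ee_pos: [0.5316, 0.3133, 0.1549]
tool_rot: [0.581, 0.381, -0.321, 0.643]
wrist_force: [0.1, 0.0, -0.3]
finger_gap: 0.499
```

Request:
apply_moves([
  [0,0,0],
  [0,0,0.0],
  [0,0,0.0],
  [0,0,0.0],
], yaw=[0,0,0,0], fingers=0, squeeze=30)

```text
t: 9.57
ee_pos: [0.5309, 0.3132, 0.1515]
tool_rot: [0.58, 0.382, -0.323, 0.643]
wrist_force: [-1.4, 0.0, 0.4]
finger_gap: 0.22
```

```bash
python3 st.py
```

```text
t9.57 pos [0.5309 0.3132 0.1515] r0.616 x [ 0.499  0.028 -0.866] y [0.859 0.119 0.499] j [ 0.534  0.086 -0.571  0.44  -0.232  1.922] F [-1.4  0.   0.4] M [-0.04  0.74 -0.15] g0.220
```

Request:
apply_moves([
  [-0.0128,-0.0016,0.0037],
  [-0.0132,-0.0017,0.0025],
  [-0.0134,-0.0017,0.001],
  [-0.0133,-0.0017,-0.0002],
  [-0.0133,-0.0017,-0.0016],
  [-0.0131,-0.0017,-0.003],
  [-0.0127,-0.0016,-0.0042],
  [-0.0122,-0.0016,-0.0055],
  [-0.0116,-0.0015,-0.0067],
], yaw=[0,0,0,0,0,0,0,0,0])

```text
t: 10.32
ee_pos: [0.4134, 0.299, 0.146]
tool_rot: [0.588, 0.374, -0.316, 0.644]
wrist_force: [8.5, 1.1, -6.9]
finger_gap: 0.218
```

```bash
cat >> st.py <<'E'
    x=Q.from_quat(env.get_state()['tool_rot']).as_matrix()[:,0]; g=env.get_state()['ee_pos']-.011*x; a=.127; dx=(g[0]-.4834)*np.cos(a)+(g[1]-.2987)*np.sin(a); print('grasp',g.round(4),'lever',round(np.arctan2(dx,g[2]-.03)+.7,3),'rad',round(np.hypot(dx,g[2]-.03),4))
E
python3 st.py
```

```text
File "st.py", line 7
    x=Q.from_quat(env.get_state()['tool_rot']).as_matrix()[:,0]; g=env.get_state()['ee_pos']-.011*x; a=.127; dx=(g[0]-.4834)*np.cos(a)+(g[1]-.2987)*np.sin(a); print('grasp',g.round(4),'lever',round(np.arctan2(dx,g[2]-.03)+.7,3),'rad',round(np.hypot(dx,g[2]-.03),4))
IndentationError: unexpected indent
```

Request:
apply_moves([
  [-0.011,-0.0014,-0.012],
  [-0.01,-0.0014,-0.012],
  [-0.006,-0.001,-0.008],
  [-0.003,0,-0.004],
], yaw=[0,0,0,0])

```text
t: 10.65
ee_pos: [0.3974, 0.2974, 0.1333]
tool_rot: [0.602, 0.351, -0.302, 0.651]
wrist_force: [16.0, -2.4, -11.3]
finger_gap: 0.218
```

```bash
sed -i '$d' st.py
cat >> st.py <<'E'
    x=Q.from_quat(env.get_state()['tool_rot']).as_matrix()[:,0]; g=env.get_state()['ee_pos']-.011*x; a=.127; dx=(g[0]-.4834)*np.cos(a)+(g[1]-.2987)*np.sin(a); print('grasp',g.round(4),'lever',round(np.arctan2(dx,g[2]-.03)+.7,3),'rad',round(np.hypot(dx,g[2]-.03),4))
E
python3 st.py
```

```text
File "st.py", line 7
    x=Q.from_quat(env.get_state()['tool_rot']).as_matrix()[:,0]; g=env.get_state()['ee_pos']-.011*x; a=.127; dx=(g[0]-.4834)*np.cos(a)+(g[1]-.2987)*np.sin(a); print('grasp',g.round(4),'lever',round(np.arctan2(dx,g[2]-.03)+.7,3),'rad',round(np.hypot(dx,g[2]-.03),4))
IndentationError: unexpected indent
```

```bash
cat > st.py <<'E'
from h import *
from scipy.spatial.transform import Rotation as Q
s=env.get_state(); R=Q.from_quat(s['tool_rot']).as_matrix(); x=R[:,0]; g=s['ee_pos']-.011*x; a=.127
print('t%.2f'%s['t'],'pos',s['ee_pos'].round(4),'grasp',g.round(4),'x',x.round(3),'yawy %.1f'%np.degrees(np.arctan2(R[1,1],R[0,1])),'yz %.3f'%R[2,1],'j',s['joints'].round(3),'F',s['wrist_force'].round(1),'M',s['wrist_torque'].round(2),'g%.3f'%s['finger_gap'])
dx=(g[0]-.4834)*np.cos(a)+(g[1]-.2987)*np.sin(a); print('lever',round(np.arctan2(dx,g[2]-.03)+.7,3),'rad',round(np.hypot(dx,g[2]-.03),4))
E
python3 st.py
python3 - <<'E'
from m import *
save('top','top1'); d=np.load('pics/top1.npz')
q=rep(d,'red',(0,150,60),(5,255,255),(110,250,200,325),0.1,.2)
cv2.imwrite('pics/top1c.png',cv2.resize(d['img'][210:350,90:260],None,fx=3,fy=3))
save('scene','sc1');d=np.load('pics/sc1.npz')
rep(d,'reds',(0,150,60),(5,255,255),(330,90,440,200),0.1,.2)
E
```

```text
t10.65 pos [0.3974 0.2974 0.1333] grasp [0.3911 0.297  0.1424] x [ 0.571  0.029 -0.82 ] yawy 6.6 yz 0.571 j [ 0.713 -0.097 -0.838  0.328 -0.359  2.087] F [ 16.   -2.4 -11.3] M [-0.53 -0.47 -0.3 ] g0.218
lever 0.015 rad 0.145
red 0
reds 120 mean [0.401  0.2965 0.1435] rect [400.4 298.3] [16.2 96.1] 4.7 z [0.137 0.144 0.149]
```

View pics/top1c.png

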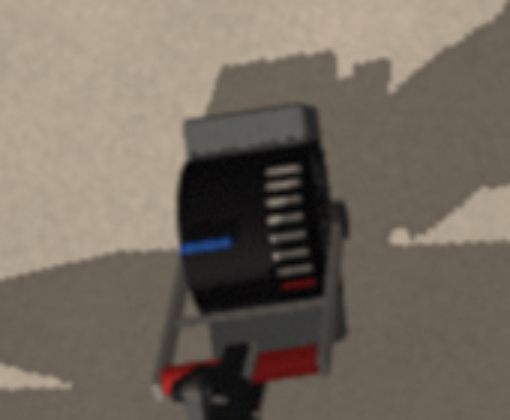

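Request:
apply_moves([
  [0,0,0],
  [0,0,0],
  [-0.01,0,0.016],
  [-0.015,0,0.022],
  [-0.02,0,0.029],
  [-0.02,0,0.029],
  [-0.01,0,0.029],
], yaw=[0,0,0,0,0,0,0], fingers=0.6)

```text
t: 11.33
ee_pos: [0.3068, 0.2874, 0.25]
tool_rot: [0.592, 0.356, -0.311, 0.653]
wrist_force: [0.3, 0.5, 0.2]
finger_gap: 0.597
```

```bash
python3 st.py
python3 - <<'E'
from m import *
save('scene','sc2');d=np.load('pics/sc2.npz')
q=rep(d,'reds',(0,150,60),(5,255,255),(330,90,440,200),0.1,.2)
save('top','top2');d=np.load('pics/top2.npz')
q=rep(d,'redt',(0,150,60),(5,255,255),(110,250,200,345),0.1,.2)
for h in (q,) if q is not None else ():
  a=.127; x=(h[:,:2]-[.4834,.2987])@[np.cos(a),np.sin(a)]; th=np.arctan2(x,h[:,2]-.03)+.7; print(np.percentile(th,[5,25,50,75,95]).round(3), np.percentile(x,[5,50,95]).round(4))
E
```

```text
t11.33 pos [0.3068 0.2874 0.25  ] grasp [0.3007 0.2872 0.2592] x [ 0.553  0.016 -0.833] yawy 7.3 yz 0.551 j [ 0.88  -0.352 -0.724  0.786 -0.429  2.248] F [0.3 0.5 0.2] M [0.02 0.52 0.08] g0.597
lever 0.027 rad 0.2931
reds 173 mean [0.4008 0.299  0.1432] rect [400.6 298.4] [14.3 94.8] 8.7 z [0.137 0.143 0.148]
redt 481 mean [0.3966 0.2965 0.1404] rect [396.2 297.1] [18.5 99.4] 7.2 z [0.135 0.141 0.146]
[-0.027  0.011  0.044  0.063  0.079] [-0.0945 -0.0862 -0.0784]
```

Request:
apply_moves([
  [0.005,-0.041,0],
  [0.003,-0.041,0],
  [0.001,-0.041,0],
  [0,-0.041,0],
  [0,-0.041,0],
  [-0.005,-0.041,0],
  [-0.015,-0.03,0],
  [-0.03,0,0],
  [-0.03,0,0],
], yaw=[0,0,0,0,0,0,0,0,0])

```text
t: 12.18
ee_pos: [0.2737, 0.0636, 0.2422]
tool_rot: [0.588, 0.363, -0.336, 0.64]
wrist_force: [-0.1, 1.5, 0.4]
finger_gap: 0.599
```

```bash
python3 st.py
```

```text
t12.18 pos [0.2737 0.0636 0.2422] grasp [0.2681 0.0636 0.2516] x [ 0.51  -0.003 -0.86 ] yawy 5.5 yz 0.508 j [-0.    -0.852 -0.916  0.972 -0.003  1.488] F [-0.1  1.5  0.4] M [ 0.05  0.43 -0.01] g0.599
lever -0.132 rad 0.3291
```

Request:
apply_moves([
  [-0.03,0,0],
  [-0.03,0,0],
  [-0.03,0,0],
], yaw=[0,0,0])

```text
t: 12.43
ee_pos: [0.2194, 0.0926, 0.2349]
tool_rot: [0.58, 0.359, -0.369, 0.631]
wrist_force: [0.8, 0.7, 0.9]
finger_gap: 0.598
```

```bash
python3 st.py
```

```text
t12.43 pos [0.2194 0.0926 0.2349] grasp [0.2142 0.0931 0.2446] x [ 0.471 -0.049 -0.881] yawy 3.6 yz 0.468 j [ 0.4   -0.852 -0.91   1.074 -0.23   1.876] F [0.8 0.7 0.9] M [0.11 0.5  0.05] g0.598
lever -0.239 rad 0.3632
```

Request:
apply_moves([
  [0.035,-0.03,0],
  [0.035,-0.03,0],
  [0.03,-0.02,0],
  [0.01,-0.01,-0.03],
  [0,0,-0.035],
  [0,0,-0.035],
  [0,0,-0.02],
], yaw=[1,1,1,0,0,0,0])

```text
t: 13.02
ee_pos: [0.2956, 0.0735, 0.1334]
tool_rot: [0.537, 0.425, -0.307, 0.661]
wrist_force: [-0.1, 1.1, 0.6]
finger_gap: 0.598
```

```bash
python3 st.py
```

```text
t13.02 pos [0.2956 0.0735 0.1334] grasp [0.2906 0.0729 0.1432] x [ 0.451  0.05  -0.891] yawy 15.3 yz 0.449 j [-0.031 -0.652 -1.076  0.68   0.064  1.305] F [-0.1  1.1  0.6] M [-0.1   0.44  0.03] g0.598
lever -0.395 rad 0.2472
```

Request:
apply_moves([
  [-0.025,0,0],
  [-0.025,0,0],
  [-0.02,0,0],
], yaw=[0,0,0])

```text
t: 13.27
ee_pos: [0.2275, 0.0772, 0.1444]
tool_rot: [0.529, 0.44, -0.319, 0.652]
wrist_force: [-0.2, 0.8, 0.6]
finger_gap: 0.6
```

```bash
python3 st.py
```

```text
t13.27 pos [0.2275 0.0772 0.1444] grasp [0.223  0.0767 0.1544] x [ 0.411  0.05  -0.91 ] yawy 15.1 yz 0.410 j [-0.012 -0.851 -1.077  0.922  0.055  1.32 ] F [-0.2  0.8  0.6] M [-0.04  0.36  0.01] g0.600
lever -0.461 rad 0.3123
```

Request:
apply_moves([
  [-0.03,0,-0.01],
  [-0.03,0,-0.01],
  [-0.03,0,-0.01],
], yaw=[0,0,0])

```text
t: 13.52
ee_pos: [0.1726, 0.1053, 0.1365]
tool_rot: [0.521, 0.442, -0.347, 0.643]
wrist_force: [-0.5, 0.8, -1.9]
finger_gap: 0.601
```

```bash
python3 st.py
```

```text
t13.52 pos [0.1726 0.1053 0.1365] grasp [0.1685 0.1052 0.1468] x [ 0.37   0.014 -0.929] yawy 13.5 yz 0.364 j [ 0.424 -0.852 -1.077  0.993 -0.14   1.748] F [-0.5  0.8 -1.9] M [ 0.04  0.36 -0.01] g0.601
lever -0.537 rad 0.3566
```

Request:
apply_moves([
  [-0.01,-0.03,-0.01],
  [-0.03,-0.02,-0.01],
  [-0.03,-0.005,-0.01],
  [-0.03,0,-0.01],
], yaw=[-1,-1,-1,-1])

```text
t: 13.85
ee_pos: [0.1126, 0.101, 0.1279]
tool_rot: [0.519, 0.43, -0.385, 0.63]
wrist_force: [0.1, 0.8, 0.2]
finger_gap: 0.596
```

```bash
python3 st.py
```

```text
t13.85 pos [0.1126 0.101  0.1279] grasp [0.1089 0.1015 0.1383] x [ 0.334 -0.039 -0.942] yawy 9.9 yz 0.324 j [ 0.808 -0.838 -1.077  1.121 -0.272  2.192] F [0.1 0.8 0.2] M [0.15 0.34 0.02] g0.596
lever -0.604 rad 0.411
```

Request:
apply_moves([
  [0.026,-0.03,0.008],
  [0.026,-0.03,0.006],
  [0.026,-0.03,0.006],
  [0.026,-0.03,0.006],
  [0.026,-0.03,0.006],
  [0.026,-0.03,0.004],
  [0.026,-0.03,0.002],
  [0.026,-0.03,0.002],
  [0.026,-0.03,0.002],
  [0.026,-0.03,0.002],
  [0.026,-0.03,0.002],
  [0.026,-0.03,0.002],
], yaw=[0,0,0,0,0,0,0,0,0,0,0,0])

```text
t: 14.85
ee_pos: [0.3353, -0.118, 0.1378]
tool_rot: [0.484, 0.471, -0.362, 0.643]
wrist_force: [-0.0, 0.0, 0.7]
finger_gap: 0.599
```

```bash
python3 st.py;  python3 - <<'E'
from m import *
save('wrist','w2')
E
```

```text
t14.85 pos [ 0.3353 -0.118   0.1378] grasp [ 0.332  -0.1179  0.1483] x [ 0.295 -0.008 -0.955] yawy 16.3 yz 0.282 j [-0.666 -0.341 -0.879  0.79   0.176  0.655] F [-0.   0.   0.7] M [0.06 0.25 0.02] g0.599
lever -0.343 rad 0.2349
```

View pics/w2.png

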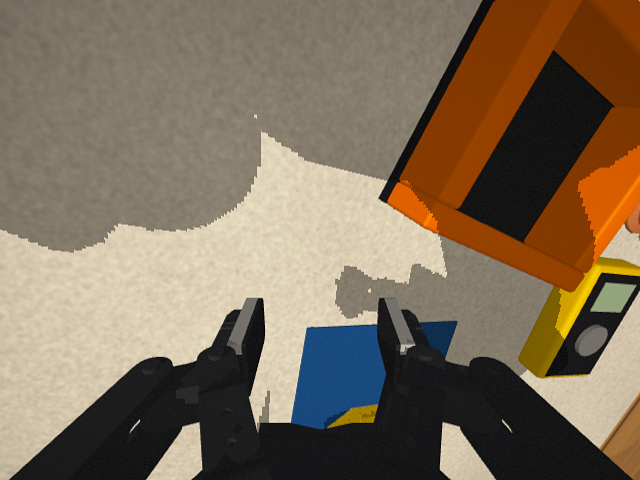

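Request:
apply_moves([
  [0.023,-0.032,0.001],
  [0.023,-0.032,0.001],
  [0.023,-0.032,0.001],
  [0.023,-0.032,0.001],
  [0.023,-0.032,0.001],
  [0,0,0],
], yaw=[-1.8,-1.8,-1.8,-1.8,-1.8,0], fingers=0.5)

```text
t: 15.4
ee_pos: [0.4504, -0.2794, 0.1342]
tool_rot: [0.524, 0.434, -0.414, 0.605]
wrist_force: [1.0, -0.7, 0.9]
finger_gap: 0.497
```

```bash
python3 st.py
```

```text
t15.40 pos [ 0.4504 -0.2794  0.1342] grasp [ 0.4473 -0.2789  0.1448] x [ 0.28  -0.045 -0.959] yawy 6.5 yz 0.274 j [-0.765  0.037 -0.581  0.713  0.162  0.723] F [ 1.  -0.7  0.9] M [ 0.03  0.2  -0.02] g0.497
lever -0.06 rad 0.1583
```

Request:
apply_moves([
  [0.008,0,-0.025],
  [0.008,0,-0.025],
  [0.008,0,-0.025],
  [0.005,0,-0.012],
  [0,0,0],
], yaw=[0,0,0,0,0])

```text
t: 15.82
ee_pos: [0.4786, -0.2753, 0.0421]
tool_rot: [0.524, 0.437, -0.413, 0.603]
wrist_force: [-0.5, 0.9, -0.4]
finger_gap: 0.498
```

```bash
python3 st.py
```

```text
t15.82 pos [ 0.4786 -0.2753  0.0421] grasp [ 0.4756 -0.2749  0.0527] x [ 0.277 -0.04  -0.96 ] yawy 6.5 yz 0.271 j [-0.718  0.204 -0.63   0.497  0.153  0.768] F [-0.5  0.9 -0.4] M [ 0.11  0.29 -0.03] g0.498
lever -0.596 rad 0.0836
```

Request:
apply_moves([
  [0.004,-0.002,-0.004],
  [0.003,-0.002,-0.004],
  [0,0,0.001],
], yaw=[0,0,0])

```text
t: 16.07
ee_pos: [0.4833, -0.2755, 0.0334]
tool_rot: [0.524, 0.44, -0.413, 0.601]
wrist_force: [0.0, -0.1, 0.3]
finger_gap: 0.496
```

```bash
python3 st.py
```

```text
t16.07 pos [ 0.4833 -0.2755  0.0334] grasp [ 0.4803 -0.2751  0.044 ] x [ 0.273 -0.035 -0.961] yawy 6.5 yz 0.268 j [-0.713  0.226 -0.624  0.487  0.153  0.771] F [ 0.  -0.1  0.3] M [0.03 0.32 0.01] g0.496
lever -0.688 rad 0.077
```

Request:
apply_moves([
  [0,0,0.001],
  [0,0,0.001],
  [0,0,0.001],
  [0,0,0.001],
  [0,0,0.001],
], yaw=[0,0,0,0,0], fingers=0, squeeze=50)

```text
t: 16.48
ee_pos: [0.4829, -0.2756, 0.0412]
tool_rot: [0.524, 0.439, -0.413, 0.601]
wrist_force: [0.2, -0.9, -2.4]
finger_gap: 0.22
```

```bash
python3 st.py; python3 -c "
from h import *
for n in ('scene','top'): save(n,n+'3')
a=np.load('pics/scene3.npz')['img'][230:370,100:270];b=np.load('pics/top3.npz')['img'][215:335,400:540]
cv2.imwrite('pics/c3.png',np.hstack([cv2.resize(a,(400,330)),cv2.resize(b,(385,330))]))"
```

```text
t16.48 pos [ 0.4829 -0.2756  0.0412] grasp [ 0.4799 -0.2752  0.0517] x [ 0.274 -0.036 -0.961] yawy 6.5 yz 0.268 j [-0.713  0.213 -0.619  0.503  0.153  0.771] F [ 0.2 -0.9 -2.4] M [ 0.28  0.42 -0.04] g0.220
lever -0.593 rad 0.0792
```

View pics/c3.png

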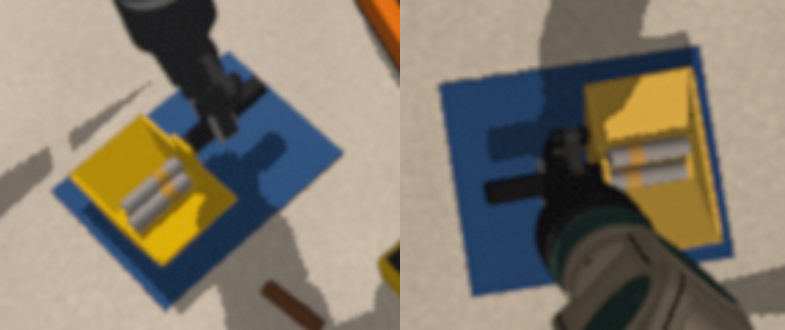

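Request:
apply_moves([
  [0,0,0.002],
  [0,0,0.006],
  [0,0,0.012],
  [0,0,0.018],
  [0,0,0.018],
  [0,0,0.018],
  [0,0,0.014],
  [0,0,0.008],
  [0,0,0.003],
], yaw=[0,0,0,0,0,0,0,0,0], squeeze=90)

```text
t: 17.33
ee_pos: [0.4787, -0.2718, 0.1428]
tool_rot: [0.525, 0.443, -0.413, 0.598]
wrist_force: [0.6, 1.1, -2.6]
finger_gap: 0.202
```

```bash
python3 st.py; python3 -c "
from h import *
for n in ('scene','top','wrist'): save(n,n+'4')
a=np.load('pics/scene4.npz')['img'][210:370,100:290];b=np.load('pics/top4.npz')['img'][205:345,400:560]
cv2.imwrite('pics/c4.png',np.hstack([cv2.resize(a,(400,337)),cv2.resize(b,(385,337))]))"
```

```text
t17.33 pos [ 0.4787 -0.2718  0.1428] grasp [ 0.4757 -0.2715  0.1534] x [ 0.267 -0.029 -0.963] yawy 6.4 yz 0.262 j [-0.713  0.072 -0.519  0.754  0.153  0.771] F [ 0.6  1.1 -2.6] M [0.24 0.47 0.01] g0.202
lever 0.126 rad 0.1469
```

View pics/c4.png

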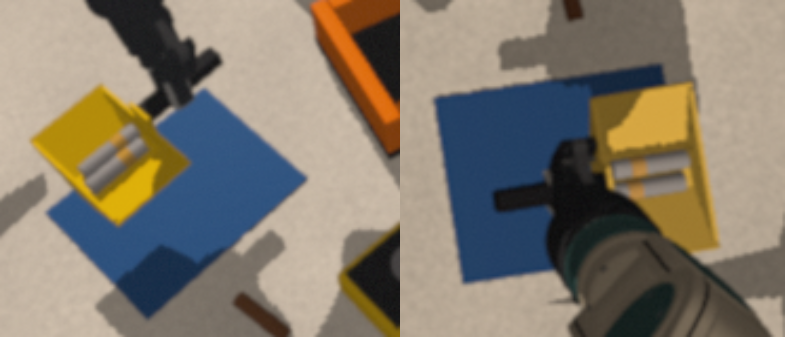

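```bash
cat > roll.py <<'E'
from m import *
def roll(d,box,yaw=7.5,zlo=.02):
    u0,v0,u1,v1=box; P=d['P'][v0:v1,u0:u1]; hsv=cv2.cvtColor(d['img'],cv2.COLOR_BGR2HSV)[v0:v1,u0:u1]
    m=(cv2.inRange(hsv,(20,110,50),(34,255,255))>0)&(P[...,2]>zlo)&(d['z'][v0:v1,u0:u1]>0); q=P[m]
    a=np.radians(yaw); ex=np.array([np.cos(a),np.sin(a)]); ey=np.array([-np.sin(a),np.cos(a)])
    s=q[:,:2]@ex; w=q[:,:2]@ey; c=np.median(w)
    k=(abs(w-c)<.03); s,z,w=s[k],q[k,2],w[k]
    print('n',len(q),'centre',q.mean(0).round(4),'w range',np.percentile(q[:,:2]@ey,[2,98]).round(3))
    for lo in np.arange(np.percentile(s,1),np.percentile(s,99),.012):
        t=(s>=lo)&(s<lo+.012)
        if t.sum()>5: print('s %.3f z %.4f n%d'%(s[t].mean(),np.median(z[t]),t.sum()),end=' | ')
    print()
    return q
E
python3 - <<'E'
from roll import *
roll(np.load('pics/top4.npz'),(455,225,545,320),zlo=.06)
roll(np.load('pics/top0.npz'),(455,225,545,320),zlo=.003)
E
```

```text
n 1971 centre [ 0.5019 -0.3586  0.1316] w range [-0.454 -0.35 ]
s 0.381 z 0.1309 n108 | s 0.392 z 0.1245 n149 | s 0.405 z 0.1193 n166 | s 0.415 z 0.1148 n140 | s 0.429 z 0.1216 n55 | s 0.440 z 0.1245 n41 | s 0.454 z 0.1136 n107 | s 0.464 z 0.1161 n194 | s 0.476 z 0.1231 n192 | s 0.488 z 0.1299 n189 | s 0.500 z 0.1366 n179 | 
n 2106 centre [ 0.4937 -0.3591  0.0224] w range [-0.459 -0.376]
s 0.383 z 0.0301 n171 | s 0.395 z 0.0231 n161 | s 0.407 z 0.0174 n165 | s 0.419 z 0.0111 n160 | s 0.467 z 0.0100 n154 | s 0.479 z 0.0161 n153 | s 0.491 z 0.0230 n154 | s 0.503 z 0.0287 n159 | s 0.510 z 0.0326 n31 |
```

Request:
apply_moves([
  [0.015,0.014,0.004],
  [0.028,0.027,0.004],
  [0.03,0.028,0.004],
  [0.03,0.028,0.004],
  [0.03,0.028,0.005],
  [0.03,0.028,0.005],
  [0.03,0.028,0.005],
  [0.03,0.028,0.006],
  [0.03,0.028,0.006],
  [0.03,0.028,0.006],
  [0.03,0.028,0.006],
  [0.03,0.028,0.006],
], yaw=[0,0,0,0,0,0,0,0,0,0,0,0])

```text
t: 18.48
ee_pos: [0.8096, 0.0617, 0.1758]
tool_rot: [0.523, 0.455, -0.426, 0.581]
wrist_force: [1.0, -0.2, -2.8]
finger_gap: 0.2
```

```bash
python3 st.py
```

```text
t18.48 pos [0.8096 0.0617 0.1758] grasp [0.8072 0.0619 0.1865] x [ 0.223 -0.02  -0.975] yawy 5.3 yz 0.221 j [ 0.004  0.495  0.132  0.983 -0.021  1.485] F [ 1.  -0.2 -2.8] M [0.13 0.28 0.02] g0.200
lever 1.777 rad 0.3306
```

Request:
apply_moves([
  [0.035,0.0,0.007],
  [0.035,0,0.007],
  [0.035,0,0.007],
  [0.035,0,0.008],
  [0.035,0,0.008],
  [0.03,0,0.009],
  [0.03,0,0.009],
  [0.03,0,0.009],
], yaw=[0,0,0,0,0,0,0,0])

```text
t: 19.15
ee_pos: [1.0478, 0.0755, 0.2]
tool_rot: [0.52, 0.464, -0.422, 0.58]
wrist_force: [-3.1, -1.1, 16.9]
finger_gap: 0.203
```

```bash
python3 st.py
```

```text
t19.15 pos [1.0478 0.0755 0.2   ] grasp [1.0455 0.0756 0.2108] x [ 0.213 -0.007 -0.977] yawy 6.0 yz 0.211 j [ 0.013  1.086  1.245  1.515 -0.009  1.481] F [-3.1 -1.1 16.9] M [-0.06 -0.26  0.23] g0.203
lever 1.942 rad 0.5593
```

Request:
apply_moves([
  [0.02,0,0.012],
  [0.025,0,0.015],
  [0.03,0,0.015],
  [0.03,0,0.015],
  [0.03,0,0.015],
  [0.03,0,0.015],
], yaw=[0,0,0,0,0,0])

```text
t: 19.65
ee_pos: [1.09, 0.0664, 0.2247]
tool_rot: [0.547, 0.43, -0.387, 0.605]
wrist_force: [-0.1, 0.5, -2.2]
finger_gap: 0.201
```

```bash
python3 st.py
```

```text
t19.65 pos [1.09   0.0664 0.2247] grasp [1.0864 0.0663 0.235 ] x [ 0.331  0.002 -0.943] yawy 6.3 yz 0.330 j [1.000e-03 1.074e+00 1.245e+00 1.404e+00 2.000e-03 1.469e+00] F [-0.1  0.5 -2.2] M [ 0.19  0.49 -0.08] g0.201
lever 1.925 rad 0.6045
```

Request:
apply_moves([
  [0.036,0,0.008],
  [0.036,0,0.008],
  [0.036,0,0.008],
  [0.036,0,0.008],
  [0.036,0,0.008],
  [0.036,0,0.008],
  [0.036,0,0.008],
  [0.036,0,0.008],
], yaw=[0,0,0,0,0,0,0,0])

```text
t: 20.32
ee_pos: [1.1898, 0.0534, 0.2617]
tool_rot: [0.597, 0.344, -0.305, 0.657]
wrist_force: [0.0, 0.5, -3.2]
finger_gap: 0.203
```

```bash
python3 st.py
python3 - <<'E'
from roll import *
save('scene','sc5'); save('top','top5'); d=np.load('pics/top5.npz')
hsv=cv2.cvtColor(d['img'],cv2.COLOR_BGR2HSV); m=(cv2.inRange(hsv,(20,110,50),(34,255,255))>0)&(d['P'][...,2]>.1)&(d['z']>0)
v,u=np.where(m); print(u.min() if len(u) else 0,u.max() if len(u) else 0,v.min() if len(u) else 0,v.max() if len(u) else 0)
roll(d,(0,0,640,480),zlo=.1,yaw=6)
E
```

```text
t20.32 pos [1.1898 0.0534 0.2617] grasp [1.1835 0.0533 0.2706] x [ 0.577  0.01  -0.817] yawy 7.0 yz 0.575 j [-0.013  1.086  1.245  1.114  0.018  1.459] F [ 0.   0.5 -3.2] M [ 0.15  0.96 -0.  ] g0.203
lever 1.923 rad 0.7057
0 0 0 0
  return _methods._mean(a, axis=axis, dtype=dtype,
  ret = ret.dtype.type(ret / rcount)
roll.py:8: RuntimeWarning: Mean of empty slice.
  print('n',len(q),'centre',q.mean(0).round(4),'w range',np.percentile(q[:,:2]@ey,[2,98]).round(3))
  ret = um.true_divide(
Traceback (most recent call last):
  File "roll.py", line 8, in roll
    print('n',len(q),'centre',q.mean(0).round(4),'w range',np.percentile(q[:,:2]@ey,[2,98]).round(3))
                                                           ~~~~~~~~~~~~~^^^^^^^^^^^^^^^^^^^
IndexError: index -1 is out of bounds for axis 0 with size 0
```

Request:
apply_moves([
  [-0.01,0.0,0],
  [-0.018,0.001,-0.004],
  [-0.02,0.001,-0.004],
  [-0.02,0.001,-0.004],
  [-0.02,0.001,-0.004],
  [-0.02,0.001,-0.004],
  [-0.02,0.001,-0.004],
  [-0.02,0.001,-0.004],
], yaw=[0,0,0,0,0,0,0,0])

```text
t: 21.08
ee_pos: [1.0358, 0.0591, 0.2468]
tool_rot: [0.6, 0.339, -0.302, 0.659]
wrist_force: [-0.6, -0.1, -3.0]
finger_gap: 0.2
```

```bash
python3 st.py
```

```text
t21.08 pos [1.0358 0.0591 0.2468] grasp [1.0294 0.059  0.2557] x [ 0.588  0.008 -0.809] yawy 7.0 yz 0.586 j [-0.009  0.647  0.395  0.69   0.014  1.465] F [-0.6 -0.1 -3. ] M [ 0.16  0.88 -0.03] g0.200
lever 1.855 rad 0.5588
```

Request:
apply_moves([
  [-0.02,0.001,-0.006],
  [-0.02,0.001,-0.007],
  [-0.02,0.001,-0.008],
  [-0.02,0.001,-0.008],
  [-0.02,0.001,-0.008],
  [-0.02,0.001,-0.008],
  [-0.02,0.001,-0.008],
  [-0.02,0.001,-0.008],
  [-0.02,0.001,-0.008],
  [-0.02,0.001,-0.008],
], yaw=[0,0,0,0,0,0,0,0,0,0])

```text
t: 21.92
ee_pos: [0.8259, 0.0705, 0.2017]
tool_rot: [0.605, 0.329, -0.293, 0.664]
wrist_force: [0.3, 0.5, -3.0]
finger_gap: 0.202
```

```bash
python3 st.py
python3 - <<'E'
from roll import *
save('top','top6'); d=np.load('pics/top6.npz')
hsv=cv2.cvtColor(d['img'],cv2.COLOR_BGR2HSV); m=(cv2.inRange(hsv,(20,110,50),(34,255,255))>0)&(d['P'][...,2]>.1)&(d['z']>0)
v,u=np.where(m); print(len(u))
if len(u): print(u.min(),u.max(),v.min(),v.max()); roll(d,(u.min()-2,max(0,v.min()-2),u.max()+2,v.max()+2),zlo=.1,yaw=7)
E
```

```text
t21.92 pos [0.8259 0.0705 0.2017] grasp [0.8192 0.0704 0.2104] x [ 0.613  0.009 -0.79 ] yawy 7.1 yz 0.611 j [ 0.005  0.308 -0.247  0.356  0.006  1.477] F [ 0.3  0.5 -3. ] M [ 0.11  1.03 -0.02] g0.202
lever 1.736 rad 0.3536
2721
297 350 52 132
n 2721 centre [ 0.8446 -0.0104  0.1866] w range [-0.152 -0.072]
s 0.776 z 0.1684 n195 | s 0.788 z 0.1681 n190 | s 0.800 z 0.1674 n191 | s 0.811 z 0.1668 n154 | s 0.825 z 0.1666 n9 | s 0.850 z 0.1776 n136 | s 0.860 z 0.1846 n271 | s 0.872 z 0.1997 n295 | s 0.884 z 0.2151 n308 | s 0.891 z 0.2228 n49 |
```

Request:
apply_moves([
  [-0.02,0,-0.011],
  [-0.028,0,-0.013],
  [-0.03,0,-0.013],
  [-0.03,0,-0.013],
  [-0.03,0,-0.013],
  [-0.03,0,-0.012],
  [-0.028,0,-0.01],
  [0,0,0],
  [0,0,0.001],
  [0,0,0.001],
], yaw=[0,0,0,0,0,0,0,0,0,0])

```text
t: 22.8
ee_pos: [0.6141, 0.0719, 0.1327]
tool_rot: [0.607, 0.325, -0.288, 0.666]
wrist_force: [0.4, -0.1, -2.6]
finger_gap: 0.2
```

```bash
python3 st.py
python3 - <<'E'
from roll import *
save('top','top7'); d=np.load('pics/top7.npz'); save('scene','sc7'); e=np.load('pics/sc7.npz')
roll(d,(270,120,400,330),zlo=.075,yaw=7)
cv2.imwrite('pics/c7.png',np.hstack([cv2.resize(d['img'][150:330,250:410],(400,450)),cv2.resize(e['img'][140:320,220:380],(400,450))]))
E
```

```text
t22.80 pos [0.6141 0.0719 0.1327] grasp [0.6072 0.0718 0.1413] x [ 0.623  0.01  -0.782] yawy 7.1 yz 0.621 j [ 0.01   0.045 -0.76   0.093  0.004  1.481] F [ 0.4 -0.1 -2.6] M [ 0.21  1.03 -0.01] g0.200
lever 1.402 rad 0.1457
n 2245 centre [ 0.6384 -0.0076  0.1171] w range [-0.125 -0.045]
s 0.564 z 0.0990 n99 | s 0.583 z 0.1007 n16 | s 0.586 z 0.0982 n10 | s 0.605 z 0.0974 n100 | s 0.615 z 0.0976 n182 | s 0.627 z 0.1024 n188 | s 0.639 z 0.1077 n189 | s 0.651 z 0.1160 n209 | s 0.663 z 0.1322 n221 | s 0.675 z 0.1484 n229 | s 0.681 z 0.1561 n21 |
```

View pics/c7.png

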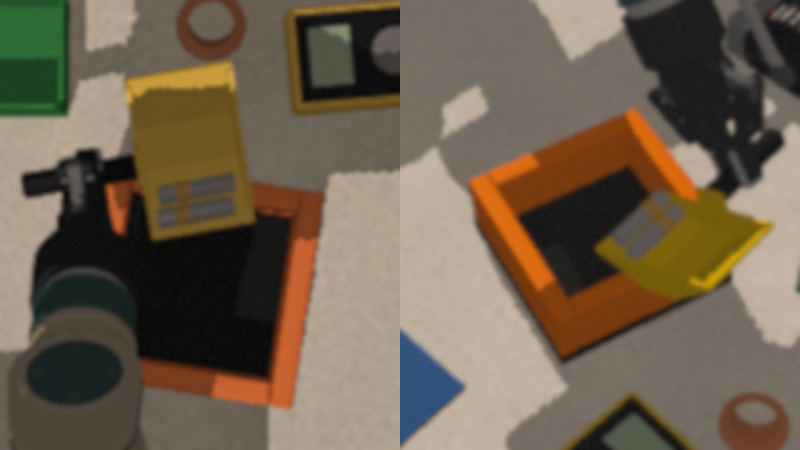

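Request:
apply_moves([
  [-0.012,-0.004,-0.002],
  [-0.018,-0.003,-0.002],
  [0.0,0,0],
  [0.01,0,0.001],
  [0,0,0.001],
  [0,0,0.001],
], yaw=[0,0,0,0,0,0])

```text
t: 23.4
ee_pos: [0.605, 0.0635, 0.1417]
tool_rot: [0.609, 0.318, -0.283, 0.669]
wrist_force: [-0.9, 0.4, -2.7]
finger_gap: 0.201
```

```bash
python3 st.py
cat > shafts.py <<'E'
from roll import *
import sys
n=sys.argv[1]
save('top','top'+n); d=np.load(f'pics/top{n}.npz'); save('scene','sc'+n); e=np.load(f'pics/sc{n}.npz')
roll(d,(270,120,400,330),zlo=.075,yaw=7)
for f,b in ((d,(270,190,395,330)),(e,(240,170,370,290))):
    u0,v0,u1,v1=b; P=f['P'][v0:v1,u0:u1]; h=cv2.cvtColor(f['img'],cv2.COLOR_BGR2HSV)[v0:v1,u0:u1]
    m=(h[...,1]<70)&(h[...,2]>70)&(P[...,2]>.012)&(P[...,2]<.15)&(f['z'][v0:v1,u0:u1]>0); m&=(abs(P[...,0]-.524)<.08)&(abs(P[...,1]+.015)<.08)
    k,l,s,c=cv2.connectedComponentsWithStats(m.astype(np.uint8))
    for i in range(1,k):
        if s[i,4]>15: print(s[i],P[l==i].mean(0).round(4))
cv2.imwrite(f'pics/c{n}.png',np.hstack([cv2.resize(d['img'][150:330,250:410],(400,450)),cv2.resize(e['img'][140:320,220:380],(400,450))]))
E
python3 shafts.py 8
```

```text
t23.40 pos [0.605  0.0635 0.1417] grasp [0.598  0.0634 0.1502] x [ 0.637  0.01  -0.77 ] yawy 7.2 yz 0.635 j [-0.009  0.009 -0.785  0.086  0.015  1.467] F [-0.9  0.4 -2.7] M [0.25 1.01 0.06] g0.201
lever 1.309 rad 0.1465
n 2250 centre [ 0.6266 -0.0167  0.1265] w range [-0.132 -0.052]
s 0.557 z 0.1073 n180 | s 0.566 z 0.1073 n72 | s 0.585 z 0.1071 n49 | s 0.589 z 0.1056 n49 | s 0.609 z 0.1085 n59 | s 0.617 z 0.1113 n191 | s 0.629 z 0.1174 n196 | s 0.642 z 0.1269 n208 | s 0.653 z 0.1431 n229 | s 0.665 z 0.1599 n227 | 
[47 33  6  5 29] [0.5988 0.0045 0.12  ]
[60 32 17  4 33] [ 0.6021 -0.029   0.1197]
[ 59  38  18   9 111] [ 0.5838 -0.0313  0.1215]
[47 43  6  7 37] [0.5777 0.0049 0.1214]
[81 47  6  6 25] [0.5827 0.0079 0.1244]
[ 65  54  15  15 103] [ 0.5892 -0.0306  0.1239]
```

Request:
apply_moves([
  [-0.03,-0.001,-0.002],
  [-0.015,-0.001,-0.003],
  [0.04,0,-0.001],
  [0.02,0,0.0],
  [0,0,0],
  [0,0,0.001],
], yaw=[0,0,0,0,0,0])

```text
t: 24.0
ee_pos: [0.6098, 0.0619, 0.1284]
tool_rot: [0.607, 0.323, -0.287, 0.667]
wrist_force: [-0.5, 0.8, -2.1]
finger_gap: 0.2
```

```bash
python3 st.py; python3 shafts.py 9
```

```text
t24.00 pos [0.6098 0.0619 0.1284] grasp [0.6029 0.0618 0.1369] x [ 0.627  0.01  -0.779] yawy 7.2 yz 0.624 j [-0.013  0.042 -0.779  0.073  0.018  1.463] F [-0.5  0.8 -2.1] M [0.16 0.95 0.01] g0.200
lever 1.391 rad 0.1388
n 2486 centre [ 0.6282 -0.0184  0.1111] w range [-0.135 -0.054]
s 0.561 z 0.0949 n176 | s 0.573 z 0.0941 n151 | s 0.599 z 0.0931 n140 | s 0.609 z 0.0937 n180 | s 0.622 z 0.0983 n189 | s 0.634 z 0.1042 n187 | s 0.646 z 0.1130 n205 | s 0.658 z 0.1291 n218 | s 0.670 z 0.1454 n223 | 
[ 61  34  18   8 106] [ 0.5931 -0.0355  0.1087]
[49 37  6  7 37] [0.5891 0.0008 0.1081]
[64 63 17  8 91] [ 0.5379 -0.0426  0.0266]
[52 67  6  6 28] [ 0.532  -0.0045  0.0263]
[95 31  8 14 23] [0.5879 0.0478 0.1393]
[83 55  6  7 26] [0.5943 0.0041 0.1108]
[66 62 15 13 94] [ 0.5981 -0.0341  0.1107]
[46 73 11  8 54] [ 0.5355 -0.0499  0.0267]
```

Request:
apply_moves([
  [-0.03,0.002,0.001],
  [-0.015,0.002,0],
  [0.04,0,0.0],
  [0.02,0,0.001],
  [0,0,0.001],
  [0,0,0.002],
], yaw=[0,0,0,0,0,0])

```text
t: 24.6
ee_pos: [0.6134, 0.0665, 0.1291]
tool_rot: [0.606, 0.326, -0.29, 0.665]
wrist_force: [0.9, -0.4, -0.3]
finger_gap: 0.201
```

```bash
python3 st.py; python3 shafts.py 10
```

```text
t24.60 pos [0.6134 0.0665 0.1291] grasp [0.6066 0.0664 0.1378] x [ 0.62   0.01  -0.785] yawy 7.2 yz 0.617 j [-0.002  0.049 -0.763  0.091  0.011  1.471] F [ 0.9 -0.4 -0.3] M [0.13 0.85 0.05] g0.201
lever 1.411 rad 0.1422
n 2748 centre [ 0.6286 -0.0141  0.1105] w range [-0.13 -0.05]
s 0.565 z 0.0960 n180 | s 0.577 z 0.0958 n174 | s 0.589 z 0.0951 n178 | s 0.601 z 0.0945 n175 | s 0.613 z 0.0944 n178 | s 0.625 z 0.0994 n187 | s 0.637 z 0.1051 n188 | s 0.649 z 0.1136 n205 | s 0.661 z 0.1294 n223 | s 0.673 z 0.1452 n229 | 
[60 61 17  9 84] [ 0.541  -0.0336  0.0272]
[49 67  6  6 28] [0.5321 0.0018 0.0267]
[66 73 17  8 99] [ 0.5163 -0.0465  0.026 ]
[54 77  7  6 30] [ 0.5102 -0.0088  0.0263]
[97 30  8 15 20] [0.5903 0.0524 0.1403]
[56 57 11  6 30] [ 0.5146 -0.0042  0.0289]
[ 41  64  18  17 158] [ 0.5249 -0.0441  0.0268]
```

Request:
apply_moves([
  [-0.025,0,0.006],
  [-0.035,0,0.006],
  [-0.035,0,0.006],
  [0.0,0,0.002],
  [0,0,0.002],
], yaw=[0,0,0,0,0])

```text
t: 25.12
ee_pos: [0.5167, 0.0663, 0.1553]
tool_rot: [0.607, 0.324, -0.288, 0.667]
wrist_force: [1.8, -0.5, -0.8]
finger_gap: 0.204
```

```bash
python3 st.py; python3 shafts.py 11
```

```text
t25.12 pos [0.5167 0.0663 0.1553] grasp [0.5098 0.0662 0.1639] x [ 0.625  0.009 -0.781] yawy 7.2 yz 0.623 j [-0.003 -0.188 -0.908  0.176  0.011  1.47 ] F [ 1.8 -0.5 -0.8] M [0.04 0.67 0.01] g0.204
lever 0.676 rad 0.1339
n 2841 centre [ 0.5307 -0.0147  0.1365] w range [-0.12  -0.038]
s 0.470 z 0.1223 n188 | s 0.482 z 0.1220 n187 | s 0.494 z 0.1213 n188 | s 0.506 z 0.1206 n187 | s 0.518 z 0.1211 n188 | s 0.530 z 0.1257 n188 | s 0.542 z 0.1313 n192 | s 0.554 z 0.1402 n203 | s 0.566 z 0.1557 n209 | s 0.578 z 0.1721 n221 | 
[55 57 14  9 51] [ 0.5183 -0.0015  0.0284]
[ 41  64  22  16 191] [ 0.526  -0.0398  0.0276]
```

Request:
apply_moves([
  [0,0,-0.02],
  [0,0,-0.02],
  [0,0,-0.01],
  [-0.006,0,0],
  [-0.008,0,0.001],
  [-0.008,0,0.001],
], yaw=[0,0,0,0,0,0])

```text
t: 25.72
ee_pos: [0.504, 0.0659, 0.1112]
tool_rot: [0.608, 0.32, -0.285, 0.668]
wrist_force: [-0.2, 0.4, -1.0]
finger_gap: 0.202
```

```bash
python3 st.py
```

```text
t25.72 pos [0.504  0.0659 0.1112] grasp [0.497  0.0658 0.1197] x [ 0.633  0.009 -0.774] yawy 7.3 yz 0.631 j [-0.003 -0.126 -0.992  0.019  0.011  1.47 ] F [-0.2  0.4 -1. ] M [ 0.09  0.84 -0.  ] g0.202
lever 0.524 rad 0.0912
```

Request:
apply_moves([
  [0.006,0,-0.007],
  [0.002,0,-0.007],
  [-0.008,0,0],
  [-0.008,0,0.001],
  [-0.008,0,0.001],
  [-0.006,0,0.001],
  [-0.006,0,0.001],
], yaw=[0,0,0,0,0,0,0])

```text
t: 26.3
ee_pos: [0.4814, 0.0663, 0.1131]
tool_rot: [0.611, 0.312, -0.277, 0.672]
wrist_force: [0.2, 0.4, -1.0]
finger_gap: 0.201
```

```bash
python3 st.py; python3 shafts.py 12 | head -3
```

```text
t26.30 pos [0.4814 0.0663 0.1131] grasp [0.4743 0.0662 0.1214] x [ 0.651  0.009 -0.759] yawy 7.5 yz 0.649 j [-0.003 -0.182 -1.046 -0.003  0.011  1.469] F [ 0.2  0.4 -1. ] M [ 0.05  0.85 -0.05] g0.201
lever 0.301 rad 0.0992
n 2526 centre [ 0.4972 -0.0148  0.0957] w range [-0.116 -0.034]
s 0.436 z 0.0787 n165 | s 0.448 z 0.0790 n166 | s 0.460 z 0.0786 n164 | s 0.473 z 0.0787 n161 | s 0.485 z 0.0791 n164 | s 0.497 z 0.0847 n175 | s 0.509 z 0.0910 n176 | s 0.521 z 0.1016 n186 | s 0.533 z 0.1183 n192 | s 0.544 z 0.1352 n185 | 
[68  3  9 13 32] [0.4834 0.0579 0.1332]
```

Request:
apply_moves([
  [0.03,0,0.004],
  [0.03,0,0.004],
  [0,0,0.002],
  [-0.015,0,0.001],
  [-0.015,0,0.001],
  [-0.015,0,0.001],
  [-0.015,0,0.001],
  [-0.012,0,0.001],
  [-0.01,0,0.001],
  [0,0,0],
  [0,0,0],
], yaw=[0,0,0,0,0,0,0,0,0,0,0])

```text
t: 27.32
ee_pos: [0.4533, 0.0657, 0.1251]
tool_rot: [0.61, 0.315, -0.28, 0.671]
wrist_force: [0.6, -0.1, -1.1]
finger_gap: 0.201
```

```bash
python3 st.py; python3 shafts.py 13
```

```text
t27.32 pos [0.4533 0.0657 0.1251] grasp [0.4462 0.0656 0.1335] x [ 0.645  0.008 -0.764] yawy 7.4 yz 0.642 j [-0.004 -0.281 -1.067  0.083  0.011  1.469] F [ 0.6 -0.1 -1.1] M [0.13 0.75 0.01] g0.201
lever 0.13 rad 0.1229
n 2625 centre [ 0.4674 -0.0151  0.1069] w range [-0.112 -0.031]
s 0.407 z 0.0910 n180 | s 0.419 z 0.0911 n177 | s 0.431 z 0.0906 n178 | s 0.443 z 0.0903 n180 | s 0.455 z 0.0905 n179 | s 0.467 z 0.0962 n175 | s 0.479 z 0.1026 n181 | s 0.491 z 0.1115 n180 | s 0.503 z 0.1296 n190 | s 0.515 z 0.1457 n195 | 
[63  0  7  6 20] [0.4631 0.059  0.1373]
[55 57 14  9 48] [ 0.5182 -0.0013  0.0283]
[ 41  64  21  16 189] [ 0.526  -0.0401  0.0278]
```

Request:
apply_moves([
  [0.03,0,0.018],
  [0.03,0,0.018],
  [0.0,0,0.0],
  [-0.006,0,-0.007],
  [-0.006,0,-0.007],
  [-0.006,0,-0.007],
  [-0.006,0,-0.007],
  [-0.006,0,-0.005],
  [-0.006,0,-0.003],
  [-0.006,0,-0.001],
  [-0.006,0,0],
  [-0.006,0,0],
], yaw=[0,0,0,0,0,0,0,0,0,0,0,0])

```text
t: 28.42
ee_pos: [0.4479, 0.0659, 0.11]
tool_rot: [0.607, 0.323, -0.288, 0.667]
wrist_force: [2.6, 0.0, -0.4]
finger_gap: 0.201
```

```bash
python3 st.py; python3 shafts.py 14
```

```text
t28.42 pos [0.4479 0.0659 0.11  ] grasp [0.441  0.0658 0.1186] x [ 0.626  0.008 -0.78 ] yawy 7.2 yz 0.623 j [-0.003 -0.253 -1.077  0.071  0.01   1.47 ] F [ 2.6  0.  -0.4] M [0.06 0.5  0.01] g0.201
lever 0.021 rad 0.1139
n 2203 centre [ 0.4659 -0.0144  0.0942] w range [-0.112 -0.03 ]
s 0.401 z 0.0777 n142 | s 0.414 z 0.0775 n120 | s 0.425 z 0.0770 n119 | s 0.437 z 0.0769 n100 | s 0.450 z 0.0768 n106 | s 0.462 z 0.0807 n165 | s 0.473 z 0.0861 n171 | s 0.486 z 0.0955 n178 | s 0.498 z 0.1116 n180 | s 0.510 z 0.1278 n190 | 
[62 66 16  7 63] [ 0.5323 -0.0368  0.0265]
[61  0  8  9 24] [0.4557 0.0587 0.126 ]
[55 57 14  9 49] [ 0.5183 -0.0015  0.0284]
[ 41  64  21  16 188] [ 0.5261 -0.0402  0.0278]
```

Request:
apply_moves([
  [0.035,0,0.02],
  [0.038,0,0.015],
  [0.04,0,0.01],
  [0.04,0,0.008],
  [0.04,0,0.006],
  [0.04,0,0.006],
  [0.04,0,0.006],
  [0.04,0,0.006],
  [0.04,0,0.006],
  [0.04,0,0.006],
  [0.04,0,0.007],
  [0.04,0,0.007],
], yaw=[0,0,0,0,0,0,0,0,0,0,0,0])

```text
t: 29.52
ee_pos: [0.9136, 0.0669, 0.201]
tool_rot: [0.603, 0.332, -0.295, 0.663]
wrist_force: [1.1, -0.1, -1.2]
finger_gap: 0.198
```

```bash
python3 st.py
```

```text
t29.52 pos [0.9136 0.0669 0.201 ] grasp [0.907  0.0668 0.2097] x [ 0.607  0.009 -0.795] yawy 7.2 yz 0.604 j [-0.     0.452 -0.032  0.435  0.009  1.471] F [ 1.1 -0.1 -1.2] M [0.08 0.72 0.01] g0.198
lever 1.84 rad 0.4301
```

Request:
apply_moves([
  [0.04,0,0.006],
  [0.04,0,0.006],
  [0.04,0,0.006],
  [0.04,0,0.006],
  [0.04,0,0.006],
  [0.04,0,0.006],
  [0.04,0,0.006],
], yaw=[0,0,0,0,0,0,0])

```text
t: 30.1
ee_pos: [1.1867, 0.0666, 0.2401]
tool_rot: [0.603, 0.331, -0.294, 0.663]
wrist_force: [2.4, 0.1, -1.2]
finger_gap: 0.203
```

```bash
python3 st.py
```

```text
t30.10 pos [1.1867 0.0666 0.2401] grasp [1.18   0.0665 0.2489] x [ 0.608  0.009 -0.794] yawy 7.2 yz 0.606 j [-1.000e-03  1.004e+00  1.020e+00  9.330e-01  1.000e-02  1.471e+00] F [ 2.4  0.1 -1.2] M [ 0.1   0.65 -0.03] g0.203
lever 1.951 rad 0.6968
```

Request:
apply_moves([
  [0.04,0,0],
  [0.04,0,0],
  [0.04,0,0],
  [0.04,0,0.0],
  [0.04,0,0],
  [0.04,0,0],
  [0.04,0,0],
], yaw=[0,0,0,0,0,0,0])

```text
t: 30.68
ee_pos: [1.2842, 0.0568, 0.1622]
tool_rot: [0.625, 0.283, -0.247, 0.684]
wrist_force: [-0.0, 0.3, -1.6]
finger_gap: 0.197
```

```bash
python3 st.py
```

```text
t30.68 pos [1.2842 0.0568 0.1622] grasp [1.2763 0.0567 0.1698] x [ 0.717  0.016 -0.696] yawy 7.9 yz 0.715 j [-0.011  1.233  1.243  0.78   0.024  1.466] F [-0.   0.3 -1.6] M [ 0.09  0.94 -0.05] g0.197
lever 2.088 rad 0.7687
```

Request:
apply_moves([
  [-0.04,0.001,0.0],
  [-0.04,0.001,0.0],
  [-0.04,0.001,0],
  [-0.04,0.001,0],
  [-0.04,0.001,0],
  [-0.04,0.001,0],
  [-0.04,0,-0.002],
  [-0.04,0,-0.002],
  [-0.04,0,-0.002],
  [-0.04,0,-0.002],
  [-0.04,0,-0.002],
  [-0.04,0,-0.002],
], yaw=[0,0,0,0,0,0,0,0,0,0,0,0])

```text
t: 31.68
ee_pos: [0.827, 0.0594, 0.1059]
tool_rot: [0.622, 0.292, -0.257, 0.68]
wrist_force: [0.2, -0.6, -1.1]
finger_gap: 0.197
```

```bash
python3 st.py
```

```text
t31.68 pos [0.827  0.0594 0.1059] grasp [0.8194 0.0593 0.1138] x [ 0.698  0.014 -0.716] yawy 7.6 yz 0.695 j [-0.014  0.404 -0.425 -0.03   0.024  1.466] F [ 0.2 -0.6 -1.1] M [ 0.09  0.89 -0.05] g0.197
lever 2.001 rad 0.3143
```

Request:
apply_moves([
  [0.0,0,0.03],
  [-0.02,0,0.025],
  [-0.035,0.001,0.006],
  [-0.035,0.001,0.004],
  [-0.035,0.001,0.004],
  [-0.035,0,0.004],
  [-0.035,0,0.003],
  [-0.03,0,0.002],
  [-0.015,0,0.002],
  [0,0,0.002],
  [0,0,0.002],
], yaw=[0,0,0,0,0,0,0,0,0,0,0])

```text
t: 32.6
ee_pos: [0.544, 0.0634, 0.1588]
tool_rot: [0.615, 0.311, -0.274, 0.671]
wrist_force: [0.6, -0.5, -1.2]
finger_gap: 0.2
```

```bash
python3 st.py; python3 shafts.py 15
python3 - <<'E'
from m import *
d=np.load('pics/top15.npz')
rep(d,'tub',(50,80,20),(80,255,255),(205,135,285,205),.05,.1)
rep(d,'meter',(15,120,60),(32,255,255),(355,140,445,200),.0,.06)
q=rep(d,'redt',(0,150,60),(5,255,255),(110,250,200,345),0.1,.2)
E
```

```text
t32.60 pos [0.544  0.0634 0.1588] grasp [0.5368 0.0632 0.1671] x [ 0.656  0.015 -0.755] yawy 7.1 yz 0.654 j [-0.015 -0.145 -0.892  0.109  0.025  1.466] F [ 0.6 -0.5 -1.2] M [0.05 0.78 0.03] g0.200
lever 0.867 rad 0.139
n 2831 centre [ 0.5584 -0.0177  0.14  ] w range [-0.126 -0.045]
s 0.498 z 0.1236 n187 | s 0.510 z 0.1237 n188 | s 0.522 z 0.1235 n185 | s 0.533 z 0.1234 n187 | s 0.546 z 0.1242 n191 | s 0.558 z 0.1294 n195 | s 0.570 z 0.1359 n197 | s 0.582 z 0.1461 n210 | s 0.594 z 0.1638 n222 | s 0.605 z 0.1798 n198 | 
[ 41  64  21  16 190] [ 0.5259 -0.04    0.0277]
tub 435 mean [0.7243 0.1575 0.0581] rect [724.8 158.4] [130.1  99.6] 87.8 z [0.051 0.058 0.063]
meter 917 mean [ 0.71   -0.1662  0.0327] rect [ 717.2 -170.5] [ 89.5 149. ] 3.2 z [0.009 0.035 0.041]
redt 486 mean [0.3966 0.2965 0.1404] rect [396.4 296.7] [18.4 98.3] 6.9 z [0.135 0.141 0.146]
```

Request:
apply_moves([
  [0.0,0,-0.015],
  [0,0,-0.015],
  [0,0,-0.012],
  [-0.005,0,0],
  [-0.005,0,0],
  [-0.005,0,0.001],
], yaw=[0,0,0,0,0,0])

```text
t: 33.2
ee_pos: [0.5432, 0.0627, 0.1244]
tool_rot: [0.617, 0.306, -0.27, 0.673]
wrist_force: [-0.0, 0.4, -0.8]
finger_gap: 0.201
```

```bash
python3 st.py
python3 - <<'E'
from roll import *
save('top','top16'); roll(np.load('pics/top16.npz'),(270,120,400,330),zlo=.075,yaw=7)
E
```

```text
t33.20 pos [0.5432 0.0627 0.1244] grasp [0.5358 0.0625 0.1326] x [ 0.667  0.014 -0.745] yawy 7.2 yz 0.665 j [-0.016 -0.078 -0.946 -0.027  0.025  1.465] F [-0.   0.4 -0.8] M [ 0.01  0.89 -0.01] g0.201
lever 0.912 rad 0.105
n 2637 centre [ 0.5578 -0.0184  0.1056] w range [-0.126 -0.045]
s 0.497 z 0.0886 n177 | s 0.509 z 0.0887 n178 | s 0.521 z 0.0885 n177 | s 0.533 z 0.0889 n179 | s 0.545 z 0.0896 n179 | s 0.557 z 0.0954 n179 | s 0.569 z 0.1020 n184 | s 0.581 z 0.1129 n199 | s 0.593 z 0.1312 n211 | s 0.604 z 0.1475 n173 |
```

Request:
apply_moves([
  [-0.03,0,0.004],
  [-0.035,0,0.004],
  [-0.035,0,0.004],
  [-0.035,0,0.004],
  [-0.035,0,0.004],
  [-0.035,0,0.004],
  [-0.035,0,0.004],
  [-0.035,0,0.004],
], yaw=[0,0,0,0,0,0,0,0])

```text
t: 33.92
ee_pos: [0.3084, 0.076, 0.2014]
tool_rot: [0.611, 0.311, -0.288, 0.669]
wrist_force: [1.4, 2.0, -0.7]
finger_gap: 0.2
```

```bash
python3 st.py
```

```text
t33.92 pos [0.3084 0.076  0.2014] grasp [0.3013 0.0761 0.2098] x [ 0.641 -0.005 -0.767] yawy 6.6 yz 0.639 j [ 0.099 -0.853 -1.073  0.657 -0.069  1.559] F [ 1.4  2.  -0.7] M [0.27 0.62 0.17] g0.200
lever -0.16 rad 0.2756
```

Request:
apply_moves([
  [0,0,-0.03],
  [0,0,-0.03],
  [-0.005,0,-0.025],
], yaw=[0,0,0])

```text
t: 34.17
ee_pos: [0.321, 0.0923, 0.1765]
tool_rot: [0.602, 0.323, -0.306, 0.663]
wrist_force: [-0.3, 0.5, -1.5]
finger_gap: 0.202
```

```bash
python3 st.py
```

```text
t34.17 pos [0.321  0.0923 0.1765] grasp [0.3144 0.0924 0.1853] x [ 0.605 -0.017 -0.796] yawy 6.3 yz 0.602 j [ 0.205 -0.711 -1.075  0.569 -0.14   1.648] F [-0.3  0.5 -1.5] M [ 0.09  0.77 -0.03] g0.202
lever -0.195 rad 0.2483
```

Request:
apply_moves([
  [-0.01,-0.01,-0.03],
  [-0.01,-0.01,-0.03],
  [-0.01,-0.005,-0.03],
], yaw=[0,0,0])

```text
t: 34.42
ee_pos: [0.3183, 0.0895, 0.1543]
tool_rot: [0.589, 0.339, -0.33, 0.655]
wrist_force: [0.1, -0.5, -0.2]
finger_gap: 0.199
```

```bash
python3 st.py
```

```text
t34.42 pos [0.3183 0.0895 0.1543] grasp [0.3122 0.0899 0.1635] x [ 0.553 -0.033 -0.832] yawy 6.1 yz 0.549 j [ 0.201 -0.641 -1.075  0.565 -0.143  1.651] F [ 0.1 -0.5 -0.2] M [0.12 0.7  0.02] g0.199
lever -0.273 rad 0.2374
```

Request:
apply_moves([
  [-0.02,-0.012,-0.025],
  [-0.02,-0.012,-0.025],
  [-0.02,-0.01,-0.025],
  [-0.02,-0.008,-0.025],
  [-0.02,-0.005,-0.025],
], yaw=[0,0,0,0,0])

```text
t: 34.83
ee_pos: [0.2595, 0.0762, 0.143]
tool_rot: [0.568, 0.361, -0.373, 0.639]
wrist_force: [0.1, 0.7, -0.8]
finger_gap: 0.201
```

```bash
python3 st.py
```

```text
t34.83 pos [0.2595 0.0762 0.143 ] grasp [0.2545 0.0769 0.1527] x [ 0.461 -0.068 -0.885] yawy 4.9 yz 0.456 j [ 0.223 -0.725 -1.075  0.764 -0.169  1.694] F [ 0.1  0.7 -0.8] M [ 0.24  0.56 -0.01] g0.201
lever -0.422 rad 0.2832
```

Request:
apply_moves([
  [0.018,-0.036,0.004],
  [0.018,-0.036,0.003],
  [0.018,-0.036,0.003],
  [0.018,-0.036,0.003],
  [0.018,-0.036,0.003],
  [0.018,-0.036,0.003],
  [0.018,-0.036,0.003],
  [0.018,-0.036,0.003],
  [0.018,-0.036,0.003],
  [0.018,-0.03,0.003],
  [0,0,0],
], yaw=[0,0,0,0,0,0,0,0,0,0,0])

```text
t: 35.75
ee_pos: [0.4166, -0.2478, 0.1772]
tool_rot: [0.561, 0.361, -0.365, 0.65]
wrist_force: [-0.2, 0.7, -0.6]
finger_gap: 0.2
```

```bash
python3 st.py
python3 - <<'E'
from roll import *
save('top','top17'); d=np.load('pics/top17.npz'); roll(d,(420,200,560,350),zlo=.06,yaw=10)
rep(d,'scoop',(20,110,60),(32,255,255),(430,205,560,345),.06,.3)
rep(d,'handle',(0,0,0),(179,255,60),(400,240,475,310),0.1,.17)
E
```

```text
t35.75 pos [ 0.4166 -0.2478  0.1772] grasp [ 0.4114 -0.2471  0.1869] x [ 0.473 -0.069 -0.878] yawy 6.8 yz 0.465 j [-0.858 -0.192 -0.751  0.622  0.318  0.689] F [-0.2  0.7 -0.6] M [ 0.1   0.54 -0.05] g0.200
lever -0.03 rad 0.2106
n 3133 centre [ 0.426  -0.3326  0.1638] w range [-0.439 -0.356]
s 0.304 z 0.1588 n215 | s 0.316 z 0.1560 n212 | s 0.328 z 0.1535 n208 | s 0.340 z 0.1505 n206 | s 0.352 z 0.1487 n199 | s 0.364 z 0.1515 n196 | s 0.376 z 0.1542 n197 | s 0.388 z 0.1593 n188 | s 0.400 z 0.1700 n190 | s 0.412 z 0.1813 n203 | s 0.423 z 0.1909 n147 | 
scoop 3098 mean [ 0.4266 -0.3331  0.1631] rect [ 425.3 -328. ] [130.8  89.4] 6.9 z [0.147 0.158 0.193]
handle 0
```

Request:
apply_moves([
  [0.01,-0.005,-0.018],
  [0.01,-0.005,-0.02],
  [0.01,-0.005,-0.02],
  [0.01,-0.005,-0.02],
  [0.01,-0.004,-0.018],
  [0.005,-0.002,-0.01],
  [0,0,0],
], yaw=[0,0,0,0,0,0,0])

```text
t: 36.38
ee_pos: [0.4662, -0.2742, 0.0696]
tool_rot: [0.562, 0.359, -0.368, 0.648]
wrist_force: [-0.4, 0.1, -1.4]
finger_gap: 0.201
```

```bash
python3 st.py
```

```text
t36.38 pos [ 0.4662 -0.2742  0.0696] grasp [ 0.461  -0.2734  0.0793] x [ 0.471 -0.073 -0.879] yawy 6.3 yz 0.464 j [-0.806  0.08  -0.785  0.299  0.294  0.746] F [-0.4  0.1 -1.4] M [0.21 0.64 0.03] g0.201
lever -0.391 rad 0.1067
```

Lower the last 28 mm gently.

Request:
apply_moves([
  [0.004,0,-0.01],
  [0.004,0,-0.008],
  [0.002,0,-0.005],
  [0,0,-0.002],
], yaw=[0,0,0,0])

```text
t: 36.72
ee_pos: [0.4743, -0.2732, 0.0456]
tool_rot: [0.562, 0.359, -0.368, 0.648]
wrist_force: [0.4, 0.1, -1.2]
finger_gap: 0.201
```

```bash
python3 st.py
```

```text
t36.72 pos [ 0.4743 -0.2732  0.0456] grasp [ 0.4691 -0.2724  0.0552] x [ 0.471 -0.073 -0.879] yawy 6.3 yz 0.464 j [-0.79   0.136 -0.796  0.228  0.287  0.762] F [ 0.4  0.1 -1.2] M [ 0.21  0.6  -0.07] g0.201
lever -0.587 rad 0.0901
```

Request:
apply_moves([
  [0,0,-0.003],
  [0,0,-0.003],
  [0,0,-0.001],
], yaw=[0,0,0])

```text
t: 36.97
ee_pos: [0.4741, -0.2731, 0.0393]
tool_rot: [0.562, 0.359, -0.368, 0.648]
wrist_force: [0.0, 0.6, -1.8]
finger_gap: 0.201
```

```bash
python3 st.py
```

```text
t36.97 pos [ 0.4741 -0.2731  0.0393] grasp [ 0.4689 -0.2723  0.049 ] x [ 0.472 -0.074 -0.879] yawy 6.3 yz 0.464 j [-0.79   0.148 -0.802  0.208  0.287  0.762] F [ 0.   0.6 -1.8] M [ 0.2   0.6  -0.03] g0.201
lever -0.655 rad 0.0888
```

Request:
apply_moves([
  [0,0,-0.003],
  [0,0,-0.002],
  [0,0,-0.001],
], yaw=[0,0,0])

```text
t: 37.22
ee_pos: [0.4763, -0.272, 0.0363]
tool_rot: [0.563, 0.357, -0.364, 0.65]
wrist_force: [-7.6, 3.9, 11.3]
finger_gap: 0.199
```

```bash
python3 st.py
python3 - <<'E'
from roll import *
save('top','top18'); d=np.load('pics/top18.npz'); roll(d,(430,200,560,350),zlo=.004,yaw=7)
E
```

```text
t37.22 pos [ 0.4763 -0.272   0.0363] grasp [ 0.4711 -0.2713  0.0459] x [ 0.479 -0.071 -0.875] yawy 6.5 yz 0.472 j [-0.79   0.156 -0.806  0.192  0.295  0.762] F [-7.6  3.9 11.3] M [ 0.28  1.04 -0.06] g0.199
lever -0.684 rad 0.0859
n 2494 centre [ 0.4836 -0.3577  0.027 ] w range [-0.451 -0.367]
s 0.377 z 0.0226 n167 | s 0.389 z 0.0192 n166 | s 0.401 z 0.0161 n163 | s 0.412 z 0.0130 n165 | s 0.425 z 0.0116 n161 | s 0.437 z 0.0138 n155 | s 0.448 z 0.0168 n158 | s 0.461 z 0.0206 n161 | s 0.473 z 0.0317 n165 | s 0.485 z 0.0429 n164 | s 0.496 z 0.0525 n138 |
```

Request:
apply_moves([
  [0,0,0.001],
  [0,0,0.001],
  [0,0,0.001],
  [0,0,0.001],
], yaw=[0,0,0,0], fingers=0.6)

```text
t: 37.6
ee_pos: [0.4779, -0.2738, 0.0427]
tool_rot: [0.563, 0.355, -0.364, 0.652]
wrist_force: [-1.1, -0.3, -0.5]
finger_gap: 0.599
```

```bash
python3 st.py
python3 - <<'E'
from roll import *
save('top','top19'); d=np.load('pics/top19.npz'); roll(d,(430,200,560,350),zlo=.004,yaw=7)
rep(d,'scoop',(20,110,60),(32,255,255),(440,205,560,345),.004,.3)
E
```

```text
t37.60 pos [ 0.4779 -0.2738  0.0427] grasp [ 0.4726 -0.273   0.0523] x [ 0.482 -0.074 -0.873] yawy 6.7 yz 0.475 j [-0.79   0.145 -0.801  0.202  0.294  0.761] F [-1.1 -0.3 -0.5] M [ 0.07  0.5  -0.  ] g0.599
lever -0.609 rad 0.0861
n 2516 centre [ 0.4922 -0.3568  0.0206] w range [-0.453 -0.368]
s 0.385 z 0.0294 n168 | s 0.397 z 0.0237 n170 | s 0.409 z 0.0175 n169 | s 0.421 z 0.0107 n163 | s 0.433 z 0.0075 n142 | s 0.445 z 0.0075 n143 | s 0.457 z 0.0071 n135 | s 0.469 z 0.0096 n144 | s 0.481 z 0.0161 n152 | s 0.493 z 0.0226 n154 | s 0.505 z 0.0286 n152 | s 0.512 z 0.0332 n26 | 
scoop 2512 mean [ 0.4923 -0.3569  0.0205] rect [ 488.7 -337.1] [136.1 121.4] 10.0 z [0.005 0.019 0.047]
```

Request:
apply_moves([
  [-0.006,0.001,0.011],
  [-0.012,0.002,0.022],
  [-0.015,0.002,0.028],
  [-0.015,0.01,0.028],
  [-0.01,0.02,0.025],
  [0,0.036,0.01],
  [0,0.04,0.003],
  [0,0.04,0.002],
  [0,0.04,0.002],
  [0,0.04,0.002],
  [0,0.04,0.002],
  [0,0.04,0.002],
], yaw=[0,0,0,0,0,0,0,0,0,0,0,0])

```text
t: 38.65
ee_pos: [0.4189, 0.0364, 0.1932]
tool_rot: [0.568, 0.342, -0.367, 0.653]
wrist_force: [1.6, 0.1, 0.5]
finger_gap: 0.6
```

```bash
python3 st.py
python3 - <<'E'
from roll import *
save('top','top20'); d=np.load('pics/top20.npz'); roll(d,(430,200,560,350),zlo=.004,yaw=7)
rep(d,'scoop',(20,120,60),(32,255,255),(455,230,530,315),.0,.08)
rep(d,'handle',(0,0,0),(179,255,60),(425,265,475,295),0.03,.08)
E
```

```text
t38.65 pos [0.4189 0.0364 0.1932] grasp [0.4134 0.0374 0.2027] x [ 0.497 -0.091 -0.863] yawy 5.6 yz 0.491 j [-0.008 -0.409 -0.874  0.583 -0.087  1.477] F [1.6 0.1 0.5] M [0.12 0.43 0.03] g0.600
lever 0.164 rad 0.2008
n 2558 centre [ 0.4918 -0.3565  0.0197] w range [-0.453 -0.368]
s 0.385 z 0.0301 n165 | s 0.397 z 0.0233 n171 | s 0.409 z 0.0168 n165 | s 0.421 z 0.0107 n161 | s 0.433 z 0.0078 n144 | s 0.445 z 0.0075 n141 | s 0.457 z 0.0072 n145 | s 0.469 z 0.0102 n146 | s 0.481 z 0.0166 n154 | s 0.493 z 0.0222 n155 | s 0.505 z 0.0281 n154 | s 0.512 z 0.0322 n33 | 
scoop 2603 mean [ 0.4919 -0.3566  0.0194] rect [ 491.8 -351.4] [135.9  91.5] 10.2 z [0.004 0.019 0.039]
handle 362 mean [ 0.4757 -0.2654  0.0485] rect [ 475.7 -266.4] [17.8 87.6] 11.0 z [0.043 0.048 0.054]
```

Request:
apply_moves([
  [-0.008,0.034,0.004],
  [-0.008,0.034,0.004],
  [-0.008,0.034,0.004],
  [-0.008,0.034,0.004],
  [-0.008,0.034,0.003],
  [-0.008,0.034,0.003],
  [-0.008,0.034,0.003],
  [-0.006,0.025,0.002],
  [0,0,0],
], yaw=[0.2,0.2,0.2,0.2,0.2,0.2,0.2,0.2,0])

```text
t: 39.45
ee_pos: [0.3528, 0.3222, 0.2246]
tool_rot: [0.563, 0.358, -0.342, 0.662]
wrist_force: [0.7, -0.2, 0.6]
finger_gap: 0.603
```

```bash
python3 st.py
```

```text
t39.45 pos [0.3528 0.3222 0.2246] grasp [0.3472 0.3227 0.234 ] x [ 0.51  -0.049 -0.859] yawy 8.9 yz 0.500 j [ 0.852 -0.161 -0.625  0.772 -0.43   2.229] F [ 0.7 -0.2  0.6] M [0.05 0.52 0.02] g0.603
lever 0.126 rad 0.243
```

Request:
apply_moves([
  [0,-0.012,-0.016],
  [0.011,-0.006,-0.02],
  [0.012,-0.004,-0.02],
  [0.012,-0.002,-0.02],
  [0.01,0,-0.017],
  [0,0,0],
], yaw=[-0.3,-0.3,-0.3,-0.3,0,0])

```text
t: 39.95
ee_pos: [0.4002, 0.3, 0.1303]
tool_rot: [0.567, 0.354, -0.345, 0.659]
wrist_force: [-0.3, 0.1, -0.2]
finger_gap: 0.598
```

```bash
python3 st.py
```

```text
t39.95 pos [0.4002 0.3    0.1303] grasp [0.3946 0.3006 0.1398] x [ 0.511 -0.053 -0.858] yawy 8.0 yz 0.502 j [ 0.73  -0.033 -0.745  0.476 -0.39   2.118] F [-0.3  0.1 -0.2] M [ 0.05  0.58 -0.01] g0.598
lever 0.025 rad 0.1406
```

Request:
apply_moves([
  [0.003,-0.002,-0.006],
  [0,0,0],
  [0,0,0],
  [0,0,0],
  [0,0,0],
], yaw=[0,0,0,0,0], fingers=0, squeeze=30)

```text
t: 40.37
ee_pos: [0.4033, 0.296, 0.1238]
tool_rot: [0.567, 0.354, -0.346, 0.658]
wrist_force: [8.1, 0.4, -11.0]
finger_gap: 0.223
```

```bash
python3 st.py
```

```text
t40.37 pos [0.4033 0.296  0.1238] grasp [0.3977 0.2966 0.1332] x [ 0.509 -0.054 -0.859] yawy 7.8 yz 0.501 j [ 0.717 -0.024 -0.754  0.456 -0.384  2.109] F [  8.1   0.4 -11. ] M [0.37 0.18 0.02] g0.223
lever 0.01 rad 0.1339
```

Request:
apply_moves([
  [0.0115,0.0015,0.0087],
  [0.0121,0.0015,0.0073],
  [0.013,0.0017,0.0061],
  [0.0136,0.0017,0.0046],
  [0.0138,0.0017,0.0031],
], yaw=[0,0,0,0,0])

```text
t: 40.78
ee_pos: [0.4544, 0.3022, 0.1488]
tool_rot: [0.558, 0.367, -0.351, 0.656]
wrist_force: [-7.0, -0.8, 2.4]
finger_gap: 0.222
```

```bash
python3 st.py
cat > lev.py <<'E'
from m import *
import sys
n=sys.argv[1]; a=.127
for c,b in (('top',(110,230,210,345)),('scene',(330,90,440,200)),('wrist',(0,0,640,480))):
    save(c,c+n); d=np.load(f'pics/{c}{n}.npz')
    q=rep(d,c,(0,150,60),(5,255,255),b,0.115,.2)
    if q is None: continue
    x=(q[:,:2]-[.4834,.2987])@[np.cos(a),np.sin(a)]; y=(q[:,:2]-[.4834,.2987])@[-np.sin(a),np.cos(a)]
    print(c,'x mid',((np.percentile(x,2)+np.percentile(x,98))/2).round(4),'y',np.percentile(y,[2,98]).round(3))
    r=cv2.fitLine(np.c_[x,q[:,2]].astype(np.float32),cv2.DIST_L2,0,.01,.01)
    from scipy.optimize import least_squares
    s=least_squares(lambda t:np.hypot(x-.135*np.sin(t[0]-.7),q[:,2]-.03-.135*np.cos(t[0]-.7))-.010,[.5],loss='soft_l1',f_scale=.002); print('fit lever',s.x.round(3))
    m=rep(d,'mk',(105,120,40),(130,255,255),b,.085,.115)
    if m is not None: x=(m[:,:2]-[.4834,.2987])@[np.cos(a),np.sin(a)]; th=np.arctan2(x,m[:,2]-.03)+.7; k=np.hypot(x,m[:,2]-.03)>.072; print('marker',np.percentile(th[k],[3,50,97]).round(3),k.sum())
E
python3 lev.py 21
```

```text
t40.78 pos [0.4544 0.3022 0.1488] grasp [0.4491 0.3028 0.1584] x [ 0.484 -0.052 -0.873] yawy 8.5 yz 0.475 j [ 0.64   0.014 -0.641  0.528 -0.337  2.027] F [-7.  -0.8  2.4] M [-0.02  1.83 -0.37] g0.222
lever 0.445 rad 0.1327
top 267 mean [0.4488 0.286  0.1671] rect [446.5 302. ] [ 18.8 100.5] 7.8 z [0.161 0.167 0.173]
top x mid -0.0359 y [-0.039  0.057]
fit lever [0.431]
mk 75 mean [0.4754 0.3272 0.1002] rect [475.4 328.5] [ 8.7 35.9] 5.7 z [0.086 0.103 0.108]
marker [0.619 0.653 0.691] 44
scene 126 mean [0.4552 0.2994 0.1695] rect [451.  305.3] [17.5 97. ] 6.9 z [0.16  0.171 0.175]
scene x mid -0.0297 y [-0.037  0.057]
fit lever [0.461]
mk 64 mean [0.4764 0.3283 0.1014] rect [470.4 327. ] [19.7 35.7] 11.0 z [0.089 0.103 0.11 ]
marker [0.61  0.667 0.699] 35
wrist 9887 mean [0.4441 0.3137 0.1673] rect [449.8 305.1] [22.9 99.1] 6.2 z [0.159 0.168 0.171]
wrist x mid -0.035 y [-0.032  0.058]
fit lever [0.453]
mk 0
```

Request:
apply_moves([
  [0.013,0.0017,0.003],
  [0.013,0.0017,0.0015],
  [0.001,0,0],
], yaw=[0,0,0])

```text
t: 41.18
ee_pos: [0.4806, 0.3055, 0.1536]
tool_rot: [0.558, 0.367, -0.351, 0.656]
wrist_force: [1.8, 1.1, -3.0]
finger_gap: 0.22
```

```bash
python3 st.py; python3 lev.py 22 | grep -v mean
```

```text
t41.18 pos [0.4806 0.3055 0.1536] grasp [0.4753 0.306  0.1632] x [ 0.484 -0.052 -0.873] yawy 8.5 yz 0.475 j [ 0.613  0.045 -0.598  0.531 -0.327  2.   ] F [ 1.8  1.1 -3. ] M [ 0.28  0.74 -0.19] g0.220
lever 0.647 rad 0.1334
top x mid -0.0095 y [-0.04   0.056]
fit lever [0.637]
mk 0
scene x mid -0.0054 y [-0.036  0.056]
fit lever [0.637]
marker [0.653 0.692 0.717] 22
wrist x mid -0.0112 y [-0.032  0.058]
fit lever [0.631]
marker [0.596 0.608 0.616] 195
```

Request:
apply_moves([
  [0,0,0],
  [0,0,0],
  [0,0,0.001],
  [-0.012,0.001,0.022],
  [-0.014,0.001,0.026],
  [-0.016,0.001,0.03],
  [-0.016,0.001,0.03],
  [-0.016,0.001,0.03],
], yaw=[0,0,0,0,0,0,0,0], fingers=0.55)

```text
t: 42.0
ee_pos: [0.4017, 0.3073, 0.2925]
tool_rot: [0.555, 0.366, -0.354, 0.658]
wrist_force: [0.9, 1.9, -0.0]
finger_gap: 0.551
```

```bash
python3 st.py; python3 lev.py 23 | grep -v mean
python3 - <<'E'
from roll import *
d=np.load('pics/top23.npz'); w=np.load('pics/wrist23.npz')
roll(d,(430,200,560,350),zlo=.004,yaw=10)
rep(d,'meter',(15,120,60),(32,255,255),(355,140,445,200),.0,.06); rep(d,'tub',(50,80,20),(80,255,255),(205,135,285,205),.05,.1)
cv2.imwrite('pics/c23.png',np.hstack([cv2.resize(d['img'][100:360,110:550],(440,260)),cv2.resize(w['img'],(347,260))]))
E
```

```text
t42.00 pos [0.4017 0.3073 0.2925] grasp [0.3964 0.3079 0.3021] x [ 0.481 -0.06  -0.875] yawy 8.7 yz 0.471 j [ 0.73  -0.17  -0.476  0.915 -0.374  2.115] F [ 0.9  1.9 -0. ] M [ 0.07  0.42 -0.  ] g0.551
lever 0.397 rad 0.2851
top x mid -0.0099 y [-0.039  0.055]
fit lever [0.63]
mk 0
scene x mid -0.0061 y [-0.035  0.056]
fit lever [0.635]
marker [0.644 0.683 0.704] 22
wrist x mid -0.0112 y [-0.037  0.058]
fit lever [0.629]
marker [0.593 0.607 0.617] 85
n 2558 centre [ 0.4916 -0.3565  0.0198] w range [-0.475 -0.393]
s 0.363 z 0.0297 n178 | s 0.375 z 0.0234 n164 | s 0.387 z 0.0168 n163 | s 0.399 z 0.0105 n166 | s 0.411 z 0.0074 n136 | s 0.423 z 0.0074 n145 | s 0.435 z 0.0075 n137 | s 0.447 z 0.0103 n147 | s 0.459 z 0.0168 n153 | s 0.471 z 0.0228 n158 | s 0.483 z 0.0294 n154 | s 0.490 z 0.0327 n29 | 
meter 930 mean [ 0.7101 -0.1658  0.0326] rect [ 716.9 -170.7] [ 90.  149.1] 3.5 z [0.009 0.035 0.041]
tub 440 mean [0.7238 0.1584 0.0581] rect [724.4 157.8] [130.3  99. ] 88.7 z [0.051 0.058 0.064]
```

View pics/c23.png

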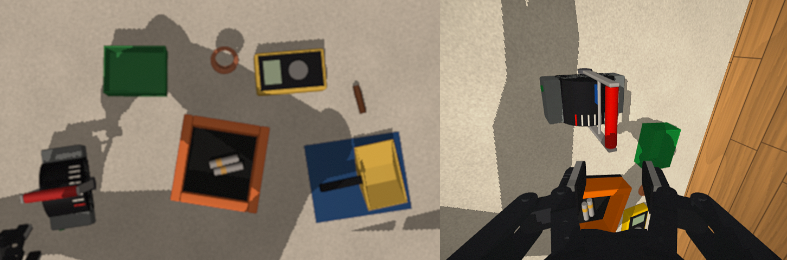

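```bash
python3 -c "
from h import *
env.hand_in(); print(env.get_state()['t'])"
```

```text
the job is handed in; nothing more can be done
the job is handed in; nothing more can be done
```

I finished all four steps and handed the job in at about t = 42 s of the 72 s allowed; `env.hand_in()` reports no verdict.

- **Lever to off:** pulled home before the scoop was touched. The camera read about 0.00 rad after release, and again over the well after both shafts had dropped.
- **Tipping:** the moves only allow sliding and yaw, so I got the roll by pushing the arm against its far reach limit. A few quick reversals in x then rolled both shafts into the well, where they were lying at the last look.
- **Tilt margin:** the scoop's tilt read about 0.46 rad when the second shaft fell, too close to the 0.45 rad threshold. I tilted it further and brought it back over the well, where depth fits gave 0.48 to 0.50 rad. This is the closest of the checks.
- **Scoop:** set down flat on its mat and released, its middle about 7 mm from the mat's centre. A later view showed it unchanged.
- **Lever to marker:** released at 0.63 rad by three cameras. The marker reads about 0.64 to 0.655 rad where its whole edge is visible. Partly hidden views in the last two checks gave 0.61 and 0.68 to 0.69, still within the 0.08 rad limit. I did not touch the marker.
- **Bystanders:** the meter and tub measured within about 1 mm of their start. I only checked the spool by eye in the last picture, where it looks undisturbed. The tipped scoop once passed only about 2 cm above the height of the spool's top, near the spool.
- **Robot:** it was clear of everything when I handed in.

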